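# Load seat holders into the leak tester's feed chute and set its count

## Task

Get the leak tester ready for a run of two: load both black valve-seat holders into the sloping feed chute, foot end first and each with its raised seat facing up, so that they lie one behind the other down against the stop. Also set the tester's count wheel to two: push its ridges away from the robot until the facet with two dots is squarely on top between the pointers. Leave the other things on the bench where they are.

Things in the scene. Friction and masses are not known exactly. Their poses are not given: they have to be found in the camera images.
- holder1_mid (a point): black delrin valve-seat holder, a block 36 wide, 16 thick, 64 long (55 g), standing on its square foot; the seat boss is on one broad face, the other is plain. Point: the block's middle, 32 above the foot (boss not counted). z runs foot to top end, x out of the seat face, y across the width. Rightly loaded, x lies along the chute's z and z points up the slope
- holder2_mid (a point): second, identical black delrin valve-seat holder, a block 36 wide, 16 thick, 64 long (55 g), standing on its square foot; the seat boss is on one broad face, the other is plain. Point: the block's middle, 32 above the foot (boss not counted). z runs foot to top end, x out of the seat face, y across the width. Rightly loaded, x lies along the chute's z and z points up the slope
- holder1_seat (a point): centre of holder 1's raised seat, on the front of the round boss (26 across, 5 high), 24 above the foot; same axes as holder1_mid
- holder2_seat (a point): centre of holder 2's raised seat, on the front of the round boss (26 across, 5 high), 24 above the foot; same axes as holder2_mid
- chute_stop (a point): foot of the stop at the chute's low end, on the floor surface, mid-width. x points down the slope (45 degrees, away from the robot), y across, z square off the floor. The stop is 18 high. Polished: a released holder slides down by itself. Rightly loaded, the holders' middles are at x = -0.032 and x = -0.096, y = 0, z = 0.008
- chute_mouth (a point): open upper end of the feed chute, on the floor surface, mid-width, about 172 above the bench; same axes as chute_stop. Steel channel 165 long, 40 wide inside, walls 3 thick, 16 high, flared by 5 mm a side over the top 15 mm, floor 4 thick, open above. Nothing stands beyond this end. Fingers do not fit beside a holder in the channel
- wheel_axle (a point): centre of the black count wheel, on its axle, 55 above the bench, 110 to the right of the chute. x points away from the robot, y along the axle, z up. Wheel 24 wide; 8 straight ridges 45 degrees apart, 4 thick, crests at radius 34, facets at radius 26 with 0 to 7 white dots in turn
- station: the leak tester: base plate 250 x 210 x 8 with the chute on its left and on its right the grey count box, 110 x 74, its top 70 above the bench. The wheel stands 19 out of the box top; two white pointer bars on the box top beside the wheel mark its top. Fixed. Origin: plate underside
- count_wheel (a joint): turn of the count wheel in rad, growing as its top is pushed away from the robot (+x). The facet with k dots is squarely on top at k x 0.785: two dots at 1.571, with ridges 22.5 degrees either side of the top. Turns with about 2 N at a crest, stays where left
- solenoid_valve: bystander: chrome cryogenic solenoid valve, 110 x 45 x 110 tall, far side of the holders; origin at its underside's middle; leave alone
- brass_fitting: bystander: brass swivel fitting, 28 mm round, 34 tall, near the holders; origin at its underside's middle; leave alone
- vacuum_fitting: bystander: dull aluminium vacuum fitting, 40 mm round, 32 tall, near the holders; origin at its underside's middle; leave alone
- centring_ring: bystander: aluminium centring ring, 40 mm outside, 6 tall, between the holders; origin at its underside's middle; leave alone
- grease_jar: bystander: white jar, 48 mm round, 45 tall; origin at its underside's middle; leave alone
- wrench: bystander: steel wrench lying right of the station; origin at its underside's middle; leave alone
- screwdriver: bystander: screwdriver lying left of the holders; origin at its underside's middle; leave alone
Not all that is in view belongs to the job. What is shaped like the part that bears holder1_mid but green, purple or yellow is not meant.

How it is judged:
By the outcome, as a careful person would: the job done as asked, in the order asked, and still so for the second after the job is handed in, with the robot touching nothing.
It also fails if it takes over 72 s, if anything falls off the work surface, if the arm or the gripper's body presses on something with over 40 N, if the wrist force passes 120 N, or if a joint passes its speed limit or range.

## Robot

A 6-joint arm with a two-finger parallel gripper is mounted at the origin on the work surface. World frame = base frame: x ahead of the robot, y to its left, z up, the work surface at z = 0. Lengths are in m, angles in rad, forces in N, time in s.
With the tool pointing down it reaches from about 0.3 to 0.775 m from the base axis. Payload 14.6 kg.
Tool frame: the origin (TCP) lies at the very end of the fingers, on their centre line; the grasp point (between the pads) lies 19 mm behind it (pinch_z is the distance from the TCP to the grasp point, in m); z points along the fingers, y is the direction in which the jaws open and shut (so a half turn about z gives the same grasp; the last joint's range is limited). The gripper opens to 94 mm and grips with 3 to 60 N. Pads are 16 mm wide; open, the fingers measure 119 mm over their backs; the gripper's body (75 mm by 177 mm) begins 78 mm behind the grasp point.
Start: joints at [1.125, 0.3, 1.521, -0, 1.321, -0.067], TCP at [0.203, 0.511, 0.205] pointing down, gripper open.
Joint ranges: [-3.03, 3.03], [-0.79, 2.21], [0.23, 2.52], [-1.04, 4.18], [0, 3.07], [-2.55, 2.55]. Speed limits (rad/s): [2.22, 2.22, 2.57, 3.14, 3.14, 3.14].

## Interface

Orientations are given as [roll, pitch, yaw] about the fixed x, y, z axes, in that order (R = Rz(yaw) Ry(pitch) Rx(roll)).
In Python, from station import get_obs, camera, hand_in, pinch_z gives the robot as it stands.
- The arm moves only by the tool servo_tool, never from a script. Its argument "moves" is a list that holds one entry, the list of rows, each a list of 7 numbers: the turn, a rotation vector about the tool's x, y, z normalised to -1 to 1, where 1 is pi/2 rad, then the shift along the tool's x, y, z normalised to -1 to 1, where 1 is 500 mm, then the closure, from 0 (fully open) to 1 (shut). In form: [[[rx, ry, rz, x, y, z, hand], ...]]. A call has 1 to 12 rows; each row is the pose to reach, as a shift and turn from the pose measured when the call began, along the tool's axes at that moment; what a row does not reach only later rows make up. A row lasts 1/12 s, in which the tool goes at most 41.7 mm and 7.16 degrees, less where a joint would pass 70% of its speed; a pose out of reach is approached as far as the arm can. A call with a number of a shift or a turn outside -1 to 1 is refused whole. A call with a gripper value outside its range is refused whole. The fingers move at their own pace and stop on an object; "squeeze" is the grip in N (left out, the last holds). Time passes only in rows, so rows that repeat a pose let the fingers close. It gives the time, the measured TCP pose, the force and the opening at its end, in the units of the state.
- get_obs(): the state, without advancing time (a new reading comes with each control period).
- camera(name): name is "scene" or "top" or "wrist"; returns a dict with "color" (480x640x3 uint8, red, green, blue), "intrinsics" (3x3 intrinsics, pixels), "distortion" ([k1, k2, p1, p2, k3] as OpenCV has them; the pictures are not rectified), "rvec" (rotation vector, rad) and "tvec" (3), from world to camera coordinates, as OpenCV has them. Camera axes: x right, y down, z forward; pixel columns grow to the right and rows downward; lengths in m; the calibration is good to about 2 mm. A picture is of the moment at which its call begins. There is no depth.
- hand_in(): hands the job in, once; it reports no verdict.
The state is a dict: "time_s": time; "qpos": joint angles; "joint_vel": joint speeds; "tau": joint torques, N m; "ee_pos": TCP position; "eef_rot": TCP orientation; "force": force on the tool from outside, world axes, zero at the start; "moment": the same for the moment, N m; "grip_width": finger opening in m.
Only numpy, scipy, OpenCV 4.12 (cv2) and the standard library are available. Lean on these libraries where they do the work, as an engineer would, in place of code of your own. Each camera call takes 0.05 s, during which the arm holds its last target.

## Working session

There is one attempt and no reset: what is moved stays moved. The work goes in short steps, Python scripts to look and compute and a tool call to move; the robot and the scene stay as the last step left them, time stands still between calls to the robot, and variables do not carry over. Pictures are saved under pics/ and viewed, and the job is handed in when it is done.

Besides the shell and the picture viewer there is one more tool, called in YAML: its name, and indented under it one key for each argument. servo_tool: Moves the arm, as the interface text tells. Scaled input: -1 to 1 covers 500 mm each way for a shift and pi/2 rad each way for a turn. Its arguments: {"type":"object","properties":{"moves":{"type":"array"},"squeeze":{"type":"number"}},"required":["moves"]}

```bash
mkdir -p pics; ls; python3 - <<'E'
from station import get_obs,camera,pinch_z
import cv2
print(get_obs(),pinch_z)
for n in ["scene","top","wrist"]:
    c=camera(n); cv2.imwrite(f"pics/{n}0.png",c["color"][:,:,::-1]); print(n,c["intrinsics"],c["distortion"],c["rvec"],c["tvec"])
E
```

```text
pics
{'time_s': 0.0, 'qpos': array([ 1.12539891e+00,  3.00459800e-01,  1.52159294e+00,  1.59557489e-05,
        1.32070377e+00, -6.65971659e-02]), 'joint_vel': array([ 0.00160981,  0.0007931 , -0.00025922,  0.00025184, -0.00206233,
        0.00024002]), 'tau': array([ 5.63646372e-04, -5.31828904e+01, -3.52712417e+01,  7.08940532e-02,
        2.45553948e-02, -1.16721890e-04]), 'ee_pos': array([0.20327468, 0.51076794, 0.20488751]), 'eef_rot': array([-3.14043241e+00, -9.28727016e-05,  2.76278839e+00]), 'force': array([ 0.15752494,  0.18502204, -0.23249119]), 'moment': array([ 0.04612353, -0.05530631, -0.0087299 ]), 'grip_width': 0.09406110792692873} 0.0188
scene [[474.94028211   0.         323.57113052]
 [  0.         474.94028211 245.72498322]
 [  0.           0.           1.        ]] [-0.0089127  0.         0.         0.         0.       ] [ 0.67777663  2.4643147  -1.34377244] [ 0.50487913 -0.04554267  1.48909919]
top [[442.37020444   0.         320.80137584]
 [  0.         442.37020444 235.2698438 ]
 [  0.           0.           1.        ]] [-0.04152624  0.          0.          0.          0.        ] [ 2.11370623 -2.11297564  0.19459328] [0.00467651 0.61702422 1.2183357 ]
wrist [[368.73643569   0.         323.85272777]
 [  0.         368.73643569 233.75082461]
 [  0.           0.           1.        ]] [0.0264435 0.        0.        0.        0.       ] [-2.40304344 -1.62847134 -0.22584053] [-0.55001013 -0.02766635  0.39118855]
```

View pics/scene0.png

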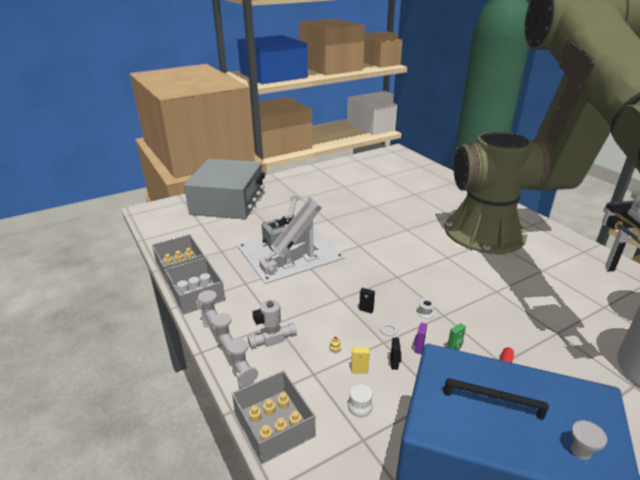

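View pics/top0.png

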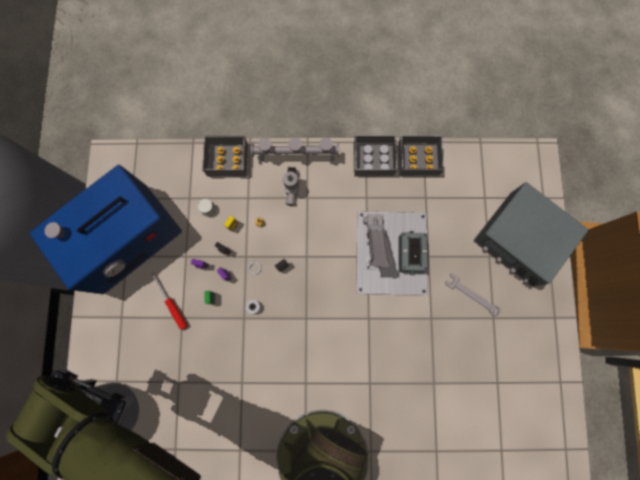

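View pics/wrist0.png

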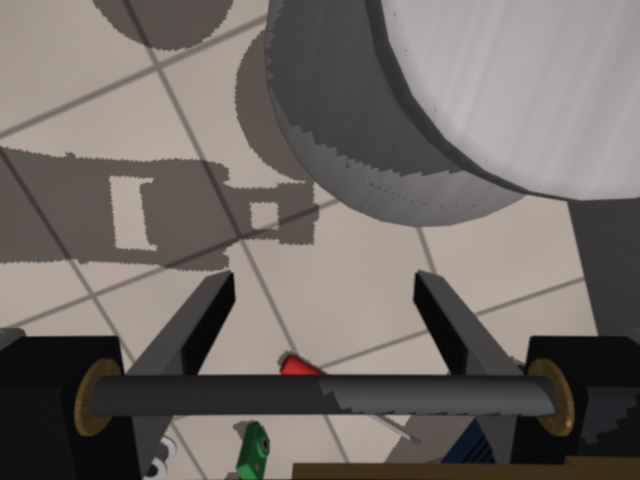

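```bash
cat > h.py <<'E'
import numpy as np,cv2
from scipy.spatial.transform import Rotation as Ro
from station import get_obs,camera,pinch_z
def cast(c,px,z=None):
    p=cv2.undistortPoints(np.array([[px]],float),c["intrinsics"],c["distortion"])[0,0]
    R=cv2.Rodrigues(c["rvec"])[0]; o=-R.T@c["tvec"]; d=R.T@np.array([p[0],p[1],1]); d/=np.linalg.norm(d)
    if z is None: return o,d
    return o+d*(z-o[2])/d[2]
def tri(c1,p1,c2,p2):
    o1,d1=cast(c1,p1);o2,d2=cast(c2,p2)
    A=np.stack([d1,-d2],1);s=np.linalg.lstsq(A,o2-o1,rcond=None)[0]
    a=o1+s[0]*d1;b=o2+s[1]*d2
    return (a+b)/2,np.linalg.norm(a-b)
def proj(c,P):
    return cv2.projectPoints(np.array(P,float).reshape(-1,3),c["rvec"],c["tvec"],c["intrinsics"],c["distortion"])[0][:,0]
def crop(c,x0,y0,w,h,s,name):
    im=c["color"][y0:y0+h,x0:x0+w,::-1]
    cv2.imwrite("pics/"+name,cv2.resize(im,None,fx=s,fy=s,interpolation=cv2.INTER_CUBIC))
def rel(pos,R):
    """tool-frame normalised row to reach pos,R (Rotation) from now"""
    o=get_obs();R0=Ro.from_euler('xyz',o["eef_rot"])
    rv=(R0.inv()*R).as_rotvec()/(np.pi/2); t=R0.inv().apply(np.array(pos)-o["ee_pos"])/0.5
    return np.round(np.r_[rv,t],4)
E
python3 - <<'E'
from h import *
s=camera("scene");t=camera("top")
crop(s,330,270,160,120,5,"s_h.png");crop(s,235,190,110,90,7,"s_st.png")
crop(t,180,190,120,120,5,"t_h.png");crop(t,350,205,85,95,6,"t_st.png")
E
```

```text
(no output)
```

View pics/s_h.png

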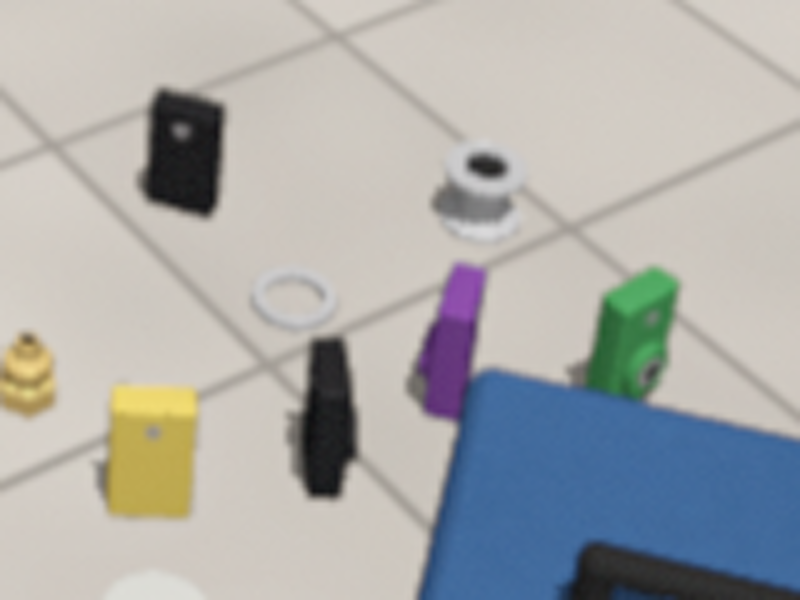

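View pics/s_st.png

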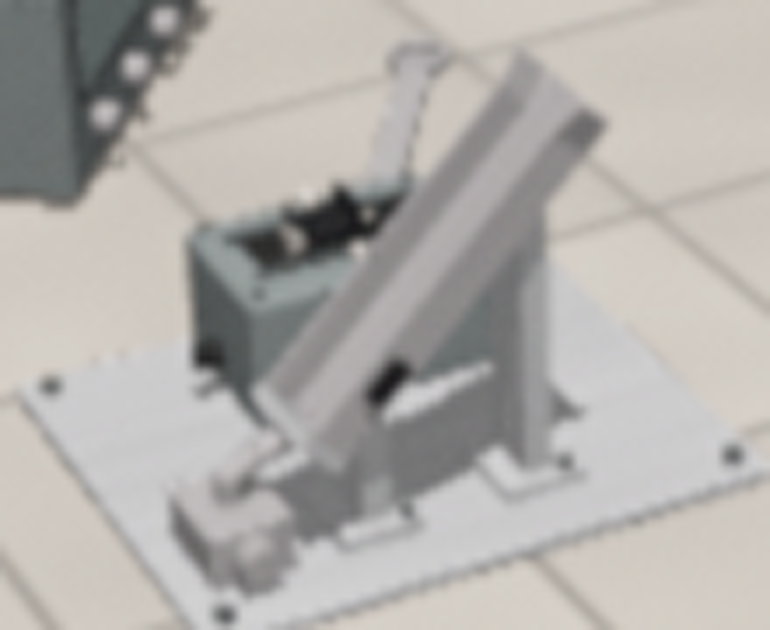

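View pics/t_h.png

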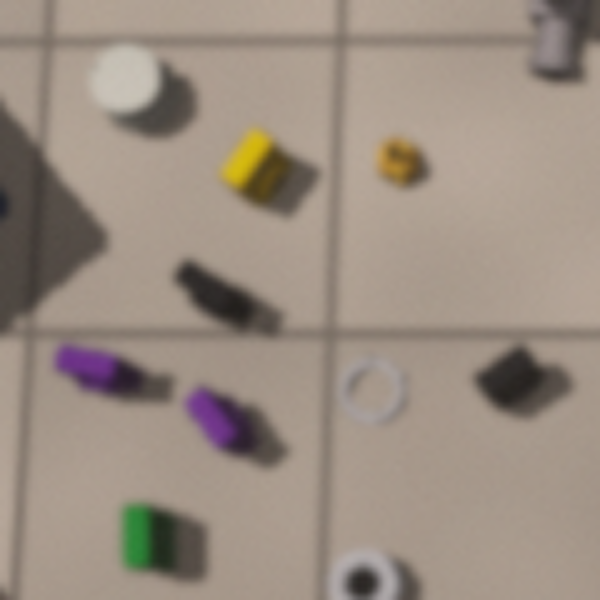

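View pics/t_st.png

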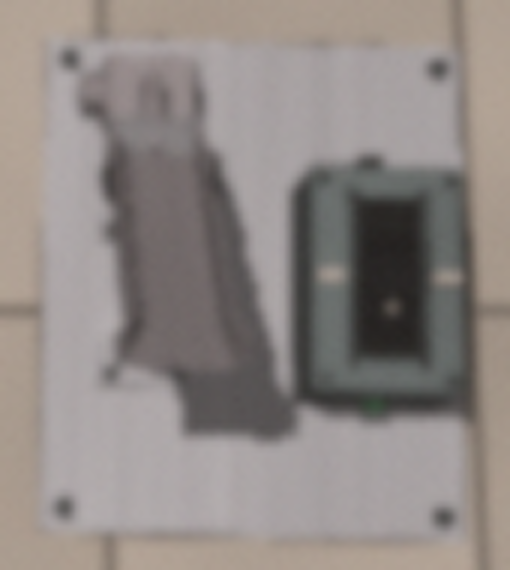

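```bash
python3 - <<'E'
from h import *
np.set_printoptions(precision=4,suppress=True)
s=camera("scene");t=camera("top");w=camera("wrist")
o=get_obs();R0=Ro.from_euler('xyz',o["eef_rot"])
Rw=cv2.Rodrigues(w["rvec"])[0]; cw=-Rw.T@w["tvec"]
print("wrist cam in tool",R0.inv().apply(cw-o["ee_pos"]),"axes cols\n",(R0.inv().as_matrix()@Rw.T))
f=lambda x,y:(350+x/6,205+y/6)
for p in [(68,58),(438,68),(64,508),(443,518)]: print("screw",cast(t,f(*p),.008))
for p in [(331,274),(447,277),(391,307)]: print("ptr",cast(t,f(*p),.07))
g=lambda x,y:(180+x/5,190+y/5)
q=lambda x,y:(330+x/5,270+y/5)
# top faces holders
print("h1 top",cast(t,g(507,375),.064), "h2",cast(t,g(212,288),.064))
print("ring",cast(t,g(373,390),.006))
for a,b in [((522,350),(188,97)),((480,380),(218,112))]: print(tri(t,g(*a),s,q(*b)))
u=lambda x,y:(235+x/7,190+y/7)
print("mouth corners by z", tri(t,f(130,360),s,u(605,122)),tri(t,f(238,372),s,u(522,50)))
E
```

```text
wrist cam in tool [ 0.0799  0.0006 -0.1782] axes cols
 [[-0.001  -0.9618 -0.2738]
 [ 1.     -0.0009 -0.0004]
 [ 0.0002 -0.2738  0.9618]]
screw [ 0.6911 -0.1175  0.008 ]
screw [ 0.6858 -0.3047  0.008 ]
screw [ 0.4643 -0.1119  0.008 ]
screw [ 0.4592 -0.2975  0.008 ]
ptr [ 0.5703 -0.2355  0.07  ]
ptr [ 0.5688 -0.2906  0.07  ]
ptr [ 0.5544 -0.2634  0.07  ]
h1 top [0.5301 0.117  0.064 ] h2 [0.5804 0.2883 0.064 ]
ring [0.5285 0.2028 0.006 ]
(array([0.5394, 0.1131, 0.0625]), np.float64(0.01359949104260678))
(array([0.5275, 0.1328, 0.0608]), np.float64(0.0002070255935838338))
mouth corners by z (array([ 0.5169, -0.1294,  0.1665]), np.float64(0.0002524841906952532)) (array([ 0.5168, -0.1794,  0.1738]), np.float64(0.014857174011999982))
```

```bash
python3 - <<'E'
from h import *
print(rel([.62,.17,.24],Ro.from_euler('xyz',[np.pi,0,2.76])))
E
```

```text
[-1.0000e-04 -0.0000e+00  1.8000e-03 -1.0264e+00 -3.2540e-01 -6.9200e-02]
```

servo_tool:
  moves:
    - [[0,0,0,-0.1,-0.03,-0.07,0],[0,0,0,-0.98,-0.32,-0.07,0],[0,0,0,-0.98,-0.32,-0.07,0],[0,0,0,-0.98,-0.32,-0.07,0],[0,0,0,-0.98,-0.32,-0.07,0],[0,0,0,-0.98,-0.32,-0.07,0],[0,0,0,-0.98,-0.32,-0.07,0],[0,0,0,-0.98,-0.32,-0.07,0],[0,0,0,-0.98,-0.32,-0.07,0],[0,0,0,-0.98,-0.32,-0.07,0],[0,0,0,-0.98,-0.32,-0.07,0],[0,0,0,-0.98,-0.32,-0.07,0]]

```text
time_s: 1.4
ee_pos: [0.5834, 0.1939, 0.24]
eef_rot: [-3.142, 0.0, 2.763]
force: [0.4, -0.2, -0.4]
grip_width: 0.0938
```

```bash
python3 - <<'E'
from h import *
o=get_obs();print(o["ee_pos"],o["eef_rot"],o["joint_vel"])
w=camera("wrist");cv2.imwrite("pics/w1.png",w["color"][:,:,::-1])
E
```

```text
[0.58341922 0.1939075  0.23995384] [-3.14154223e+00  1.07022023e-04  2.76267357e+00] [-0.68118486  0.58326215 -0.83705321 -0.00130201  0.24522635 -0.67953233]
```

View pics/w1.png

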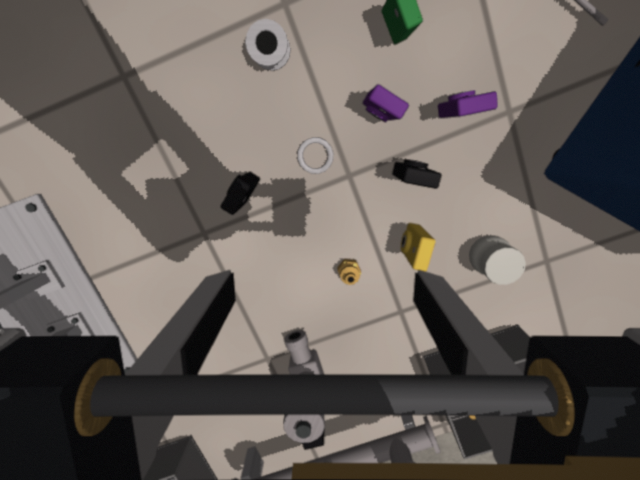

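```bash
python3 - <<'E'
from h import *
o=get_obs();print(o["ee_pos"],o["eef_rot"],np.abs(o["joint_vel"]).max())
w=camera("wrist");cv2.imwrite("pics/w2.png",w["color"][:,:,::-1])
import pickle;pickle.dump(w,open("w2.pkl","wb"))
crop(w,200,150,80,80,7,"w2a.png");crop(w,370,120,80,80,7,"w2b.png")
E
```

```text
[0.5874583  0.18916263 0.23927124] [-3.14040095e+00  1.02508170e-03  2.75867614e+00] 0.12263123485854159
```

View pics/w2a.png

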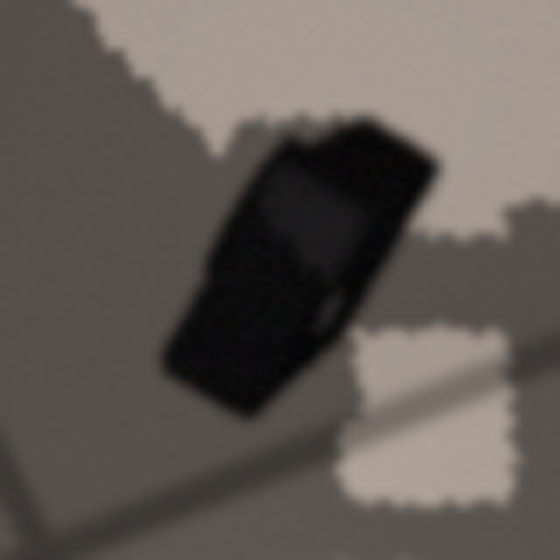

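View pics/w2b.png

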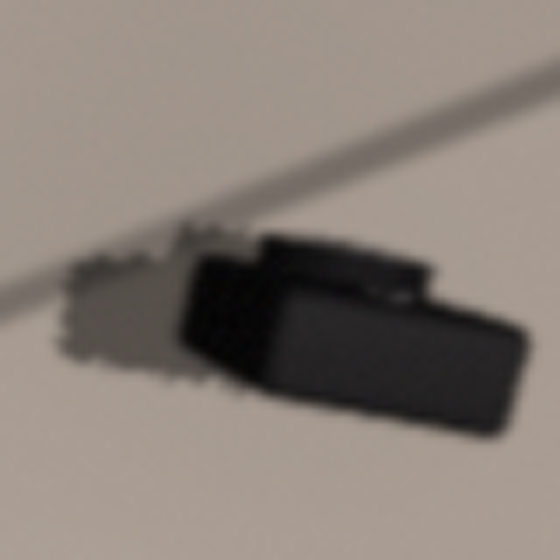

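```bash
python3 - <<'E'
from h import *
import pickle;w=pickle.load(open("w2.pkl","rb"))
im=w["color"][150:230,200:280,::-1].astype(float)/255
im=np.clip(im*3,0,1)**0.5
cv2.imwrite("pics/w2ag.png",cv2.resize((im*255).astype(np.uint8),None,fx=7,fy=7,interpolation=cv2.INTER_CUBIC))
E
```

```text
(no output)
```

View pics/w2ag.png

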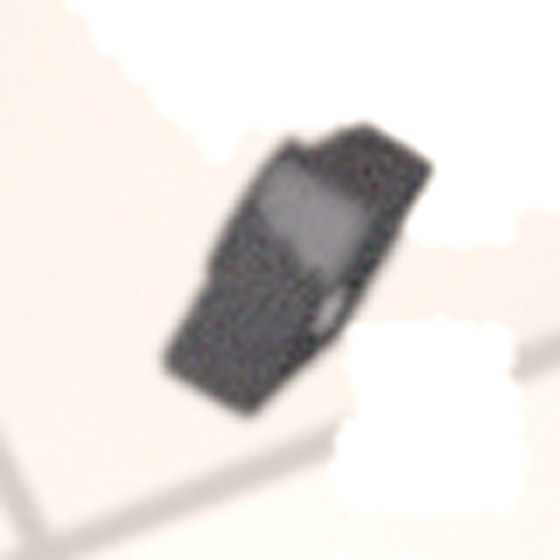

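```bash
python3 - <<'E'
from h import *
np.set_printoptions(precision=4,suppress=True)
import pickle;w=pickle.load(open("w2.pkl","rb"))
def an(cs,ox,oy,seat_edge):
    P=np.array([cast(w,(ox+(x)/7,oy+(y)/7),.064) for x,y in cs])
    print(P[:,:2]," sides",[round(np.linalg.norm(P[i]-P[(i+1)%4])*1e3,1) for i in range(4)],"c",P.mean(0))
    i=seat_edge; m=(P[i]+P[(i+1)%4])/2-P.mean(0); print("seat yaw",np.arctan2(m[1],m[0]), "from long edges", [np.arctan2(*(P[(j+1)%4]-P[j])[[1,0]]) for j in range(4)])
print("H1");an([(165,365),(248,412),(375,185),(290,140)],200,150,3)
print("H2");an([(285,290),(525,330),(500,435),(268,385)],370,120,0)
s=camera("scene");t=camera("top");R=cv2.Rodrigues(s["rvec"])[0];print(-R.T@s["tvec"])
E
```

```text
H1
[[0.5409 0.1032]
 [0.5512 0.1109]
 [0.5292 0.1407]
 [0.5194 0.1326]]  sides [np.float64(12.9), np.float64(37.0), np.float64(12.7), np.float64(36.4)] c [0.5351 0.1219 0.064 ]
seat yaw -2.473566292512134 from long edges [np.float64(0.6454312878850098), np.float64(2.206959049496938), np.float64(-2.4506407522909486), np.float64(-0.9402356857246278)]
H2
[[0.5719 0.2839]
 [0.5891 0.3121]
 [0.6014 0.3049]
 [0.5831 0.2778]]  sides [np.float64(33.1), np.float64(14.3), np.float64(32.7), np.float64(12.8)] c [0.5864 0.2947 0.064 ]
seat yaw 2.6266064983400024 from long edges [np.float64(1.0229813305185738), np.float64(-0.5300087882959071), np.float64(-2.165580916563729), np.float64(2.6434201050982957)]
[1.086  0.8391 0.7686]
```

```bash
python3 - <<'E'
from h import *
print(rel([.535,.122,.12],Ro.from_euler('xyz',[np.pi,0,-2.50])))
E
```

```text
[-1.000e-04 -7.000e-04 -6.506e-01  3.340e-02 -1.706e-01  2.386e-01]
```

servo_tool:
  moves:
    - [[0,0,-0.65,0.033,-0.171,0.1,0.3],[0,0,-0.65,0.033,-0.171,0.239,0.3],[0,0,-0.65,0.033,-0.171,0.239,0.3],[0,0,-0.65,0.033,-0.171,0.239,0.3],[0,0,-0.65,0.033,-0.171,0.239,0.3],[0,0,-0.65,0.033,-0.171,0.239,0.3],[0,0,-0.65,0.033,-0.171,0.239,0.3],[0,0,-0.65,0.033,-0.171,0.239,0.3],[0,0,-0.65,0.033,-0.171,0.239,0.3],[0,0,-0.65,0.033,-0.171,0.239,0.3],[0,0,-0.65,0.033,-0.171,0.239,0.3],[0,0,-0.65,0.033,-0.171,0.239,0.3]]

```text
time_s: 2.6
ee_pos: [0.5349, 0.1221, 0.1199]
eef_rot: [3.141, -0.001, -2.503]
force: [1.1, 0.2, 0.9]
grip_width: 0.0663
```

```bash
python3 - <<'E'
from h import *
np.set_printoptions(precision=4,suppress=True)
o=get_obs();print(o["ee_pos"],o["eef_rot"],np.abs(o["joint_vel"]).max(),o["qpos"],o["grip_width"])
w=camera("wrist");cv2.imwrite("pics/w3.png",w["color"][:,:,::-1])
im=np.clip(w["color"][220:340,240:420,::-1]/255.*3,0,1)**.5*255
cv2.imwrite("pics/w3a.png",cv2.resize(im.astype(np.uint8),None,fx=4,fy=4,interpolation=cv2.INTER_CUBIC))
print(proj(w,[o["ee_pos"]]))
import pickle;pickle.dump(w,open("w3.pkl","wb"))
E
```

```text
[0.5349 0.1221 0.1199] [ 3.1412 -0.0008 -2.5035] 0.01491136203380522 [ 0.1577  0.3823  1.6197 -0.      1.1405 -2.0512] 0.06625363710456857
[[323.1956 286.3499]]
```

View pics/w3.png

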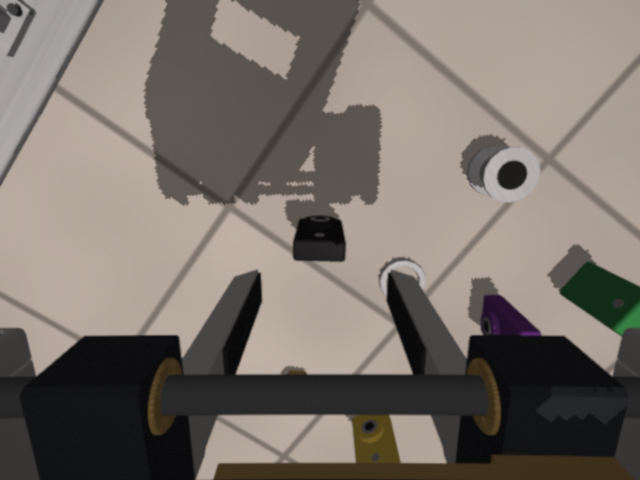

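View pics/w3a.png

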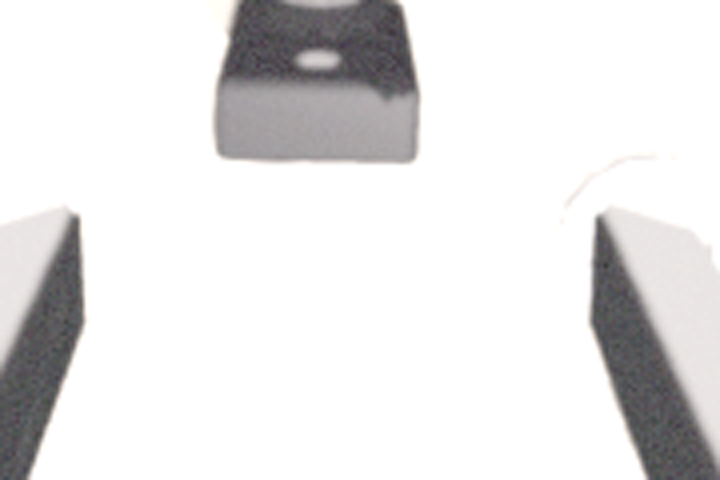

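```bash
python3 - <<'E'
from h import *
np.set_printoptions(precision=4,suppress=True)
import pickle;w=pickle.load(open("w3.pkl","rb"))
P=np.array([cast(w,(240+x/4,220+y/4),.064) for x,y in [(218,84),(418,92),(416,160),(219,155)]])
print(P,[np.linalg.norm(P[i]-P[(i+1)%4])*1e3 for i in range(4)],P.mean(0))
o=get_obs();R0=Ro.from_euler('xyz',o["eef_rot"])
print(R0.inv().apply(P-o["ee_pos"])*1e3, R0.inv().apply(P.mean(0)-o["ee_pos"])*1e3)
c=P.mean(0);print(rel([c[0],c[1],.042],Ro.from_euler('xyz',[np.pi,0,-2.5])))
E
```

```text
[[0.54   0.1021 0.064 ]
 [0.5214 0.1296 0.064 ]
 [0.5311 0.1366 0.064 ]
 [0.5501 0.1095 0.064 ]] [np.float64(33.243327905731434), np.float64(11.989920893565737), np.float64(33.17160412603875), np.float64(12.486047528354547)] [0.5357 0.1195 0.064 ]
[[  7.7115 -19.0103  55.884 ]
 [  6.2738  14.2019  55.8952]
 [ -5.7149  14.0292  55.8845]
 [ -4.7739 -19.129   55.8729]] [ 0.8741 -2.4771 55.8842]
[ 0.0002 -0.0006 -0.0019  0.0017 -0.005   0.1558]
```

servo_tool:
  moves:
    - [[0,0,0.02,0.002,-0.005,0.04,0.3],[0,0,0.02,0.002,-0.005,0.1,0.3],[0,0,0.02,0.002,-0.005,0.156,0.3],[0,0,0.02,0.002,-0.005,0.156,0.3],[0,0,0.02,0.002,-0.005,0.156,0.9],[0,0,0.02,0.002,-0.005,0.156,0.9],[0,0,0.02,0.002,-0.005,0.156,0.9],[0,0,0.02,0.002,-0.005,0.156,0.9],[0,0,0.02,0.002,-0.005,0.156,0.9]]
  squeeze: 30

```text
time_s: 3.4
ee_pos: [0.5361, 0.1195, 0.043]
eef_rot: [-3.141, 0.001, -2.535]
force: [-1.2, -0.5, -0.2]
grip_width: 0.0357
```

servo_tool:
  moves:
    - [[0,0,0,0,0,-0.08,0.9],[0,0,0.05,0,0,-0.16,0.9],[0,0,0.95,0.03,-0.02,-0.25,0.9],[0,0,0.95,0.464,-0.262,-0.514,0.9],[0,0,0.95,0.464,-0.262,-0.514,0.9],[0,0,0.95,0.464,-0.262,-0.514,0.9],[0,0,0.95,0.464,-0.262,-0.514,0.9],[0,0,0.95,0.464,-0.262,-0.514,0.9],[0,0,0.95,0.464,-0.262,-0.514,0.9],[0,0,0.95,0.464,-0.262,-0.514,0.9],[0,0,0.95,0.464,-0.262,-0.514,0.9],[0,0,0.95,0.464,-0.262,-0.514,0.9]]

```text
time_s: 4.4
ee_pos: [0.4196, -0.122, 0.3016]
eef_rot: [3.14, 0.004, 2.411]
force: [0.2, -0.4, -0.8]
grip_width: 0.0357
```

```bash
python3 - <<'E'
from h import *
np.set_printoptions(precision=4,suppress=True)
o=get_obs();print(o["qpos"],o["eef_rot"])
print(rel([.42,-.12,.3],Ro.from_euler('xyz',[np.pi,0,o["eef_rot"][2]-1.4])))
E
```

```text
[-0.3669 -0.0213  1.6643  0.0003  1.4947 -1.2069] [3.1399 0.0035 2.4107]
[0.0025 0.0011 0.8913 0.002  0.0035 0.0032]
```

servo_tool:
  moves:
    - [[0,0,0.9,0,0,0,0.9],[0,0,0.9,0,0,0,0.9],[0,0,0.9,0,0,0,0.9],[0,0,0.9,0,0,0,0.9],[0,0,0.9,0,0,0,0.9],[0,0,0.9,0,0,0,0.9],[0,0,0.9,0,0,0,0.9],[0,0,0.9,0,0,0,0.9],[0,0,0.9,0,0,0,0.9],[0,0,0.9,0,0,0,0.9],[0,0,0.9,0,0,0,0.9],[0,0,0.9,0,0,0,0.9]]

```text
time_s: 5.4
ee_pos: [0.4194, -0.1219, 0.3021]
eef_rot: [3.137, -0.001, 0.99]
force: [1.0, 0.3, -2.0]
grip_width: 0.0357
```

servo_tool:
  moves:
    - [[0,0,0.65,0,0,0,0.9],[0,0,0.65,0,0,0,0.9],[0,0,0.65,0,0,0,0.9],[0,0,0.65,0,0,0,0.9],[0,0,0.65,0,0,0,0.9],[0,0,0.65,0,0,0,0.9],[0,0,0.65,0,0,0,0.9],[0,0,0.65,0,0,0,0.9],[0,0,0.65,0,0,0,0.9],[0,0,0.65,0,0,0,0.9]]

```text
time_s: 6.23
ee_pos: [0.4193, -0.1218, 0.3025]
eef_rot: [3.14, -0.005, -0.033]
force: [1.2, -0.6, 0.4]
grip_width: 0.036
```

```bash
python3 - <<'E'
from h import *
np.set_printoptions(precision=4,suppress=True)
o=get_obs();print(o["qpos"],o["ee_pos"],o["eef_rot"])
w=camera("wrist");cv2.imwrite("pics/w4.png",w["color"][:,:,::-1])
import pickle;pickle.dump(w,open("w4.pkl","wb"))
E
```

```text
[-0.3669 -0.0234  1.6642  0.0003  1.4954  1.2369] [ 0.4193 -0.1218  0.3025] [ 3.1401 -0.0052 -0.033 ]
```

View pics/w4.png

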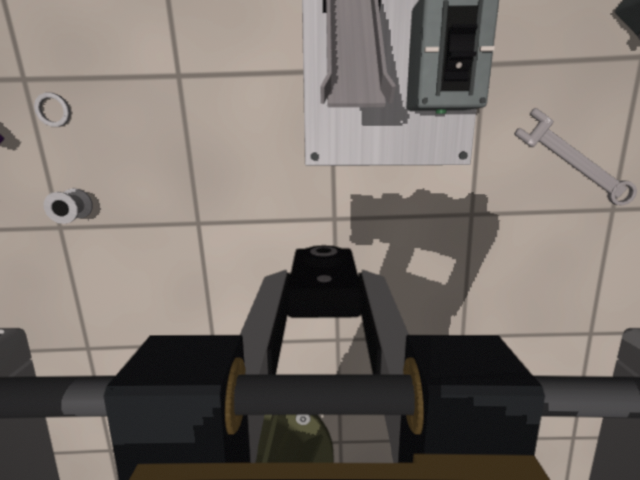

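```bash
python3 - <<'E'
from h import *
import pickle;w=pickle.load(open("w4.pkl","rb"))
crop(w,300,0,130,120,6,"w4a.png");crop(w,405,0,100,120,6,"w4b.png")
E
```

```text
(no output)
```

View pics/w4a.png

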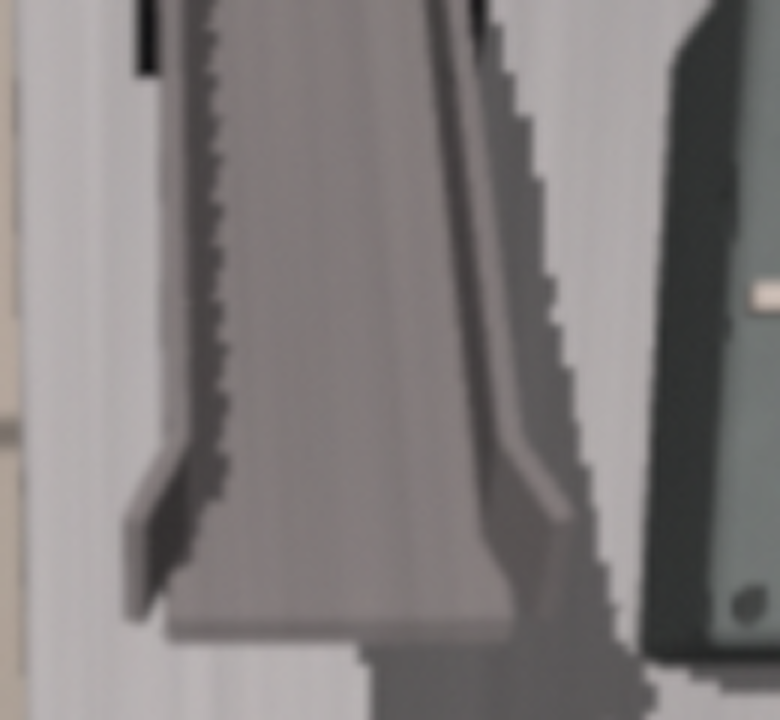

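View pics/w4b.png

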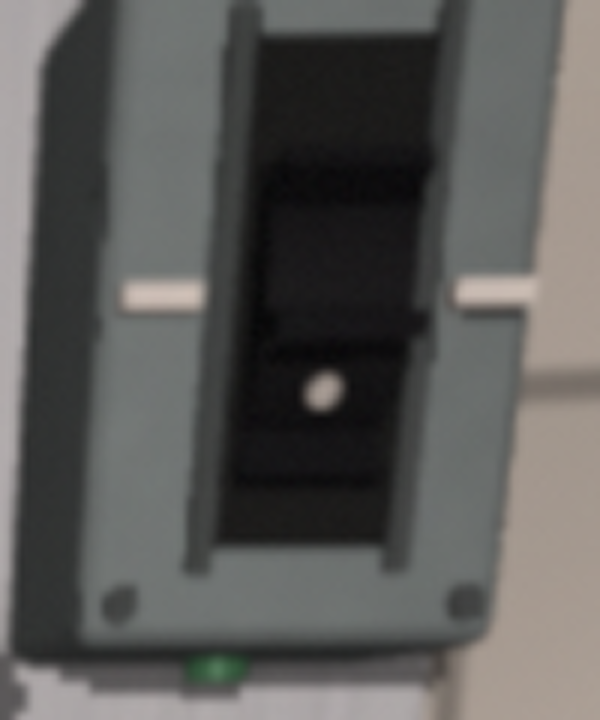

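```bash
python3 - <<'E'
from h import *
np.set_printoptions(precision=4,suppress=True)
import pickle;w=pickle.load(open("w4.pkl","rb"))
a=lambda x,y:(300+x/6-.4,y/6-.4); b=lambda x,y:(405+x/6-.4,y/6-.4)
L=cast(w,a(165,622),.172);R=cast(w,a(514,622),.172);print("mouth floor",L,R,(L+R)/2,np.linalg.norm(L-R),np.arctan2(*(L-R)[:2]))
L=cast(w,a(125,518),.1833);R=cast(w,a(573,516),.1833);print("wall tops",L,R,(L+R)/2,np.linalg.norm(L-R))
# inner wall top edges at start of flare 15 mm down: z=.172-.0106+.0113
L=cast(w,a(188,440),.1727);R=cast(w,a(500,440),.1727);print("flare inner",L,R,(L+R)/2,np.linalg.norm(L-R))
L=cast(w,b(162,295),.072);R=cast(w,b(495,290),.072);print("ptr",L,R,(L+R)/2,np.arctan2(-(L-R)[0],(L-R)[1]))
print("plate screws",cast(w,(314.5,156),.008),cast(w,(463,155.5),.008))
print("dot",cast(w,b(323,391),.08))
for p in [(265,330),(425,325),(265,170),(430,165),(235,480),(380,475)]: print("ridge",p,cast(w,b(*p),.085))
print("box slot ends",cast(w,b(300,545),.07),cast(w,b(350,35),.07))
s=camera("scene");t=camera("top")
print(proj(t,[[.5095,-.154,.172]]),proj(s,[[.5095,-.154,.172]]))
crop(s,235,190,110,90,7,"s_st2.png")
E
```

```text
mouth floor [ 0.5189 -0.1274  0.172 ] [ 0.5172 -0.1733  0.172 ] [ 0.5181 -0.1503  0.172 ] 0.04593110451655918 0.035475496804987704
wall tops [ 0.5305 -0.1226  0.1833] [ 0.5287 -0.1787  0.1833] [ 0.5296 -0.1506  0.1833] 0.05607250537782346
flare inner [ 0.5407 -0.131   0.1727] [ 0.5392 -0.1711  0.1727] [ 0.5399 -0.151   0.1727] 0.040075509099980304
ptr [ 0.573 -0.235  0.072] [ 0.5715 -0.2902  0.072 ] [ 0.5723 -0.2626  0.072 ] -0.028655725873004575
plate screws [ 0.4682 -0.1116  0.008 ] [ 0.4621 -0.2976  0.008 ]
dot [ 0.5561 -0.2601  0.08  ]
ridge (265, 330) [ 0.5648 -0.2484  0.085 ]
ridge (425, 325) [ 0.5645 -0.2742  0.085 ]
ridge (265, 170) [ 0.588  -0.2469  0.085 ]
ridge (430, 165) [ 0.5875 -0.2729  0.085 ]
ridge (235, 480) [ 0.5425 -0.2449  0.085 ]
ridge (380, 475) [ 0.5423 -0.2687  0.085 ]
box slot ends [ 0.5333 -0.2613  0.07  ] [ 0.6103 -0.264   0.07  ]
[[381.4591 267.5227]] [[319.211  201.2984]]
```

```bash
cat >> h.py <<'E'
YAW=-0.030
Rc=(Ro.from_euler('z',YAW)*Ro.from_euler('y',np.pi/4))  # chute axes
MOUTH=np.array([.5183,-.1506,.172])
def Rtool():
    M=Rc.as_matrix(); x=M[:,2];z=M[:,0]; return Ro.from_matrix(np.stack([x,np.cross(z,x),z],1))
def chp(s,y,z): return MOUTH+Rc.apply([s,y,z])
E
python3 - <<'E'
from h import *
np.set_printoptions(precision=4,suppress=True)
import pickle;w=pickle.load(open("w4.pkl","rb"))
im=np.clip(w["color"][235:325,270:380,::-1]/255.*3,0,1)**.5*255
cv2.imwrite("pics/w4c.png",cv2.resize(im.astype(np.uint8),None,fx=7,fy=7,interpolation=cv2.INTER_CUBIC))
p=chp(-.09,0,.0095);print(p,rel(p,Rtool()))
E
```

```text
[ 0.4614 -0.1489  0.2424] [0.0008 0.4969 0.0005 0.0851 0.0514 0.1204]
```

View pics/w4c.png

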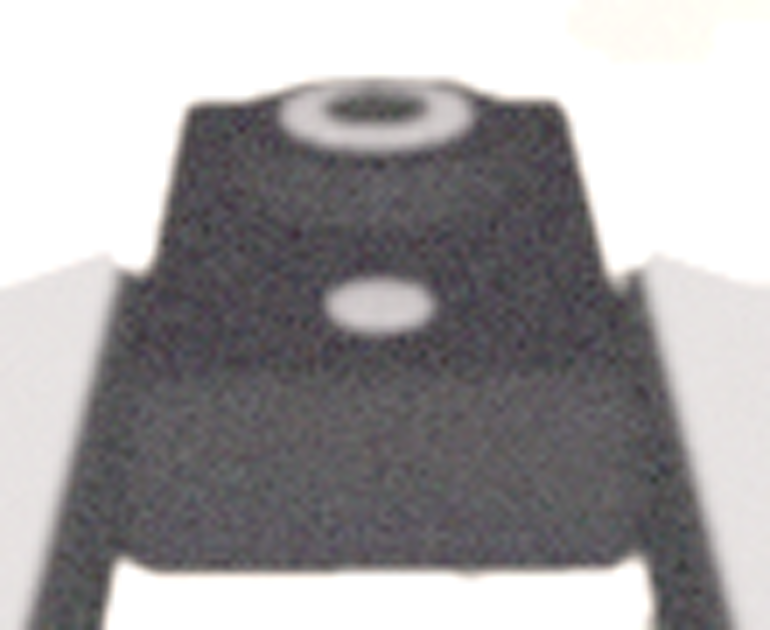

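```bash
python3 - <<'E'
from h import *
np.set_printoptions(precision=4,suppress=True)
import pickle;w=pickle.load(open("w4.pkl","rb"))
o=get_obs();R0=Ro.from_euler('xyz',o["eef_rot"])
for r in (372,570):
  for c in (130,630):
    P=cast(w,(270+c/7-.4,235+r/7-.4),o["ee_pos"][2]+.021);print(R0.inv().apply(P-o["ee_pos"])*1e3)
E
```

```text
[  9.0162 -17.1425 -20.9799]
[  8.8498  15.916  -20.9357]
[ -5.4345 -17.5661 -21.0505]
[ -5.6099  16.2173 -21.0053]
```

servo_tool:
  moves:
    - [[0,0.497,0,0.02,0.02,0,0.9],[0,0.497,0,0.04,0.05,0.02,0.9],[0,0.497,0,0.06,0.051,0.05,0.9],[0,0.497,0,0.084,0.051,0.12,0.9],[0,0.497,0,0.084,0.051,0.12,0.9],[0,0.497,0,0.084,0.051,0.12,0.9],[0,0.497,0,0.084,0.051,0.12,0.9],[0,0.497,0,0.084,0.051,0.12,0.9],[0,0.497,0,0.084,0.051,0.12,0.9]]

```text
time_s: 7.13
ee_pos: [0.4607, -0.1489, 0.2429]
eef_rot: [3.139, -0.784, -0.028]
force: [1.3, -0.1, 0.2]
grip_width: 0.0357
```

```bash
python3 - <<'E'
from h import *
np.set_printoptions(precision=4,suppress=True)
o=get_obs();print(o["qpos"],o["ee_pos"],np.abs(o["joint_vel"]).max(),rel(chp(-.09,0,.0085),Rtool()),rel(chp(-.005,0,.0085),Rtool()))
w=camera("wrist");cv2.imwrite("pics/w5.png",w["color"][:,:,::-1])
E
```

```text
[-0.6074 -0.2379  2.1763  0.7094  0.6313  0.5314] [ 0.4607 -0.1489  0.2429] 0.04022308083538443 [ 0.0008  0.0008  0.001  -0.0017 -0.0001  0.0018] [ 0.0008  0.0008  0.001  -0.0015 -0.0003  0.1718]
```

View pics/w5.png

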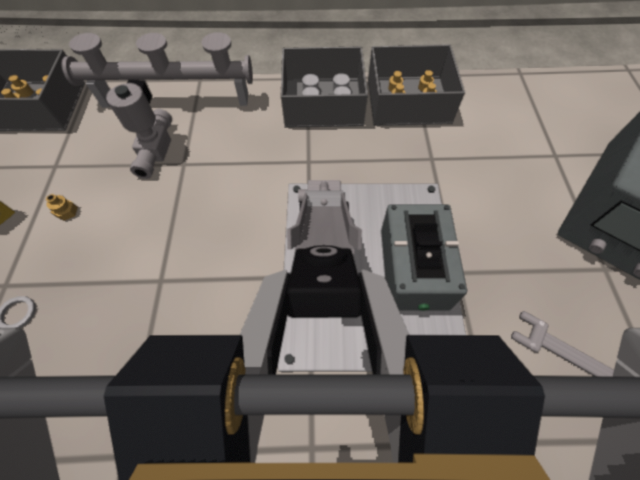

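servo_tool:
  moves:
    - [[0,0,0,-0.001,0,0.04,0.9],[0,0,0,-0.001,0,0.08,0.9],[0,0,0,-0.001,0,0.11,0.9],[0,0,0,-0.001,0,0.13,0.9],[0,0,0,-0.001,0,0.15,0.9],[0,0,0,-0.001,0,0.171,0.9],[0,0,0,-0.001,0,0.171,0.9],[0,0,0,-0.001,0,0.171,0.9]]

```text
time_s: 7.85
ee_pos: [0.5217, -0.1504, 0.1825]
eef_rot: [3.139, -0.783, -0.025]
force: [-1.1, 0.8, 0.2]
grip_width: 0.0357
```

```bash
python3 - <<'E'
from h import *
np.set_printoptions(precision=4,suppress=True)
o=get_obs();print(Rc.inv().apply(o["ee_pos"]-MOUTH))
w=camera("wrist");cv2.imwrite("pics/w6.png",w["color"][:,:,::-1])
crop(w,240,180,160,150,5,"w6a.png")
s=camera("scene");crop(s,235,170,130,110,6,"s6.png")
E
```

```text
[-0.005   0.0003  0.0099]
```

View pics/w6a.png

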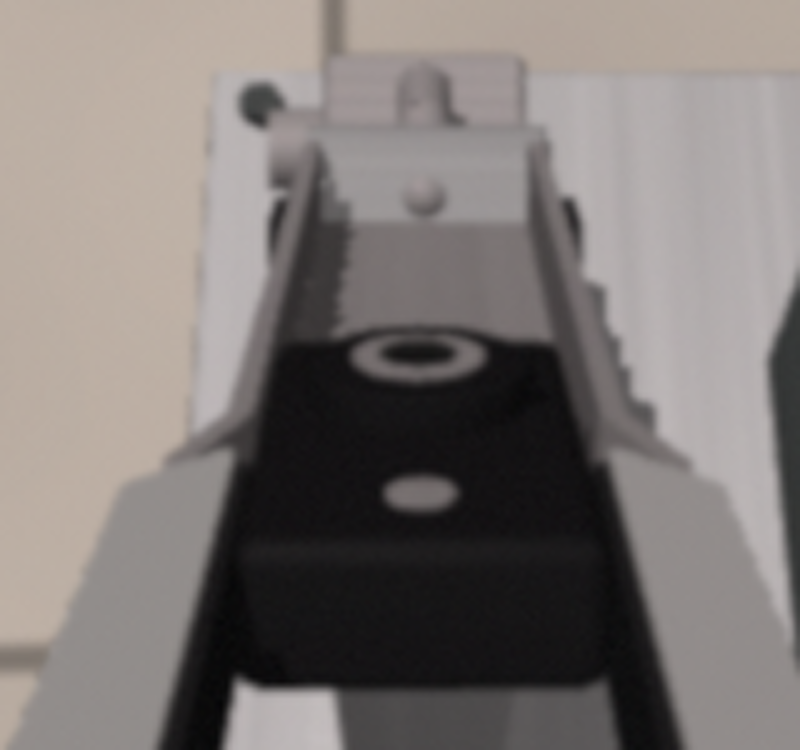

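View pics/s6.png

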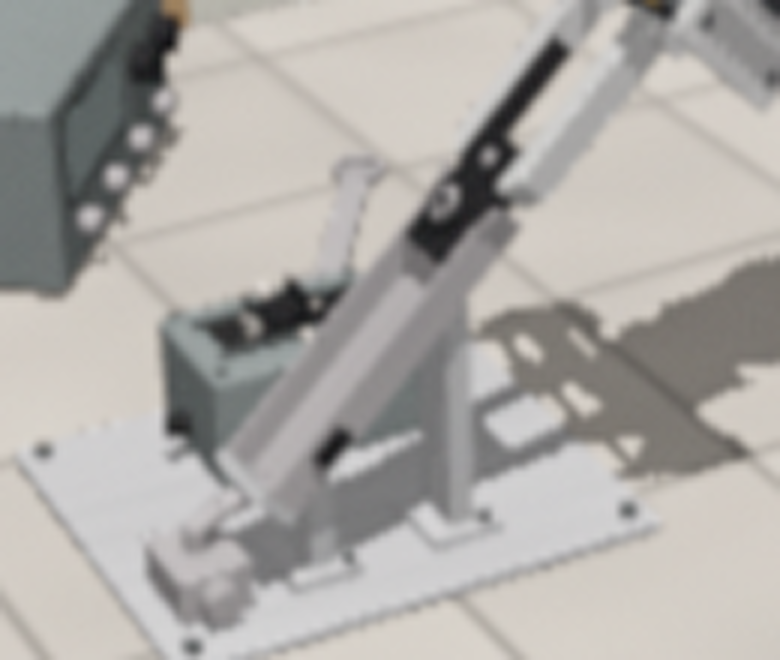

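servo_tool:
  moves:
    - [[0,0,0,-0.005,0,0.001,0.9],[0,0,0,-0.005,0,0.001,0.9],[0,0,0,-0.005,0,0.001,0.9]]

```text
time_s: 8.2
ee_pos: [0.5199, -0.1507, 0.1814]
eef_rot: [3.138, -0.785, -0.026]
force: [0.1, -0.9, -0.5]
grip_width: 0.0359
```

```bash
python3 - <<'E'
from h import *
np.set_printoptions(precision=4,suppress=True)
o=get_obs();print(Rc.inv().apply(o["ee_pos"]-MOUTH),o["force"],Ro.from_euler('xyz',o["eef_rot"]).as_matrix())
E
```

```text
[-0.0055 -0.0001  0.0078] [ 0.1253 -0.8714 -0.486 ] [[ 0.7071 -0.0285  0.7066]
 [-0.0182 -0.9996 -0.0222]
 [ 0.7069  0.0028 -0.7073]]
```

Open the jaws straight, hold a few rows.

servo_tool:
  moves:
    - [[0,0,0,0,0,0,0.2],[0,0,0,0,0,0,0.2],[0,0,0,0,0,0,0.2],[0,0,0,0,0,0,0.2],[0,0,0,0,0,0,0.2],[0,0,0,0,0,0,0.2]]

```text
time_s: 8.7
ee_pos: [0.5199, -0.1507, 0.1814]
eef_rot: [3.138, -0.785, -0.026]
force: [-0.5, 0.2, 0.8]
grip_width: 0.0726
```

```bash
python3 - <<'E'
from h import *
w=camera("wrist");cv2.imwrite("pics/w7.png",w["color"][:,:,::-1])
crop(w,240,180,160,150,5,"w7a.png")
E
```

```text
(no output)
```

View pics/w7a.png

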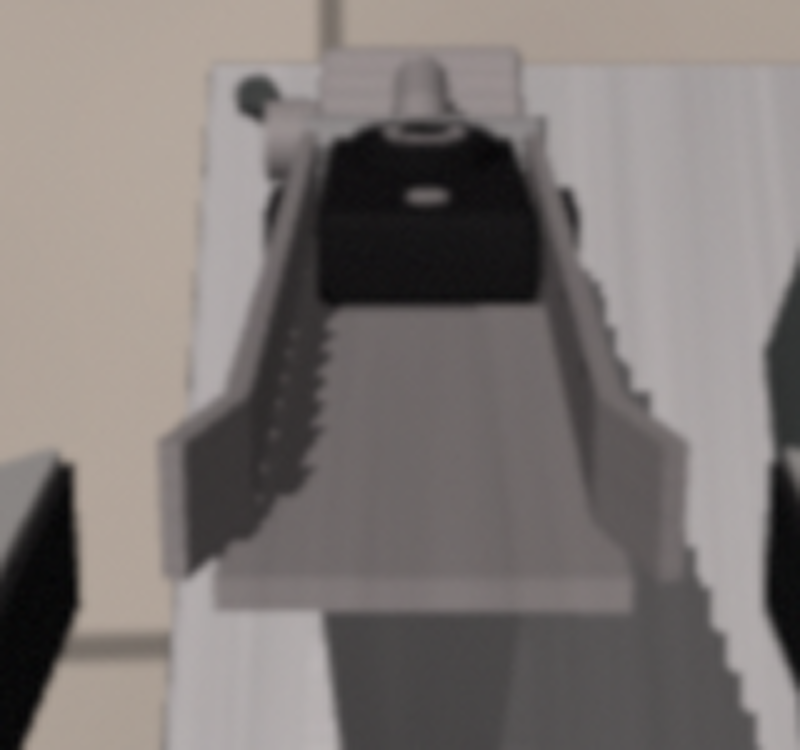

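servo_tool:
  moves:
    - [[0,0,0,0,0,-0.08,0.2],[0,0,0,0,0,-0.16,0.2],[0,-0.1,0,0.02,0,-0.2,0.2],[0,-0.5,0,0.05,-0.1,-0.22,0.2],[0,-0.5,0,0.05,-0.2,-0.22,0.2],[0,-0.5,0,0.05,-0.3,-0.22,0.2],[0,-0.5,0,0.05,-0.4,-0.22,0.2],[0,-0.5,0,0.05,-0.5,-0.22,0.2],[0,-0.5,0,0.05,-0.6,-0.22,0.2],[0,-0.5,0,0.05,-0.6,-0.22,0.2]]

```text
time_s: 9.58
ee_pos: [0.4675, 0.1084, 0.2756]
eef_rot: [3.136, 0.006, -0.029]
force: [0.7, -0.7, -0.1]
grip_width: 0.075
```

```bash
python3 - <<'E'
from h import *
np.set_printoptions(precision=4,suppress=True)
o=get_obs();print(o["qpos"],o["ee_pos"],o["eef_rot"])
print(rel([.586,.295,.15],Ro.from_euler('xyz',[np.pi,0,1.3])))
E
```

```text
[ 0.1537  0.0983  1.5992 -0.004   1.4508  1.7536] [0.4675 0.1084 0.2756] [ 3.1364  0.0059 -0.0285]
[ 0.0003  0.0054 -0.8458  0.2278 -0.3811  0.2479]
```

servo_tool:
  moves:
    - [[0,0,-0.9,0.228,-0.381,0.1,0.3],[0,0,-0.9,0.228,-0.381,0.1,0.3],[0,0,-0.9,0.228,-0.381,0.1,0.3],[0,0,-0.9,0.228,-0.381,0.1,0.3],[0,0,-0.9,0.228,-0.381,0.1,0.3],[0,0,-0.9,0.228,-0.381,0.1,0.3],[0,0,-0.9,0.228,-0.381,0.1,0.3],[0,0,-0.9,0.228,-0.381,0.1,0.3],[0,0,-0.9,0.228,-0.381,0.1,0.3],[0,0,-0.9,0.228,-0.381,0.1,0.3],[0,0,-0.9,0.228,-0.381,0.1,0.3],[0,0,-0.9,0.228,-0.381,0.1,0.3]]

```text
time_s: 10.58
ee_pos: [0.5865, 0.2953, 0.2236]
eef_rot: [-3.136, 0.006, 1.393]
force: [-1.0, -0.6, -0.9]
grip_width: 0.0659
```

```bash
python3 - <<'E'
from h import *
print(rel([.586,.295,.12],Ro.from_euler('xyz',[np.pi,0,2.6])))
E
```

```text
[-5.500e-03  1.400e-03 -7.686e-01  5.000e-04  2.000e-04  2.072e-01]
```

servo_tool:
  moves:
    - [[-0.004,0,-0.769,0,0,0.05,0.3],[-0.004,0,-0.769,0,0,0.1,0.3],[-0.004,0,-0.769,0,0,0.15,0.3],[-0.004,0,-0.769,0,0,0.207,0.3],[-0.004,0,-0.769,0,0,0.207,0.3],[-0.004,0,-0.769,0,0,0.207,0.3],[-0.004,0,-0.769,0,0,0.207,0.3],[-0.004,0,-0.769,0,0,0.207,0.3],[-0.004,0,-0.769,0,0,0.207,0.3],[-0.004,0,-0.769,0,0,0.207,0.3],[-0.004,0,-0.769,0,0,0.207,0.3],[-0.004,0,-0.769,0,0,0.207,0.3]]

```text
time_s: 11.58
ee_pos: [0.5858, 0.2948, 0.1199]
eef_rot: [-3.138, 0.0, 2.598]
force: [0.1, -0.8, -0.9]
grip_width: 0.0658
```

```bash
python3 - <<'E'
from h import *
np.set_printoptions(precision=4,suppress=True)
o=get_obs();print(o["ee_pos"],o["eef_rot"],np.abs(o["joint_vel"]).max(),o["qpos"])
w=camera("wrist");cv2.imwrite("pics/w8.png",w["color"][:,:,::-1])
im=np.clip(w["color"][200:320,240:420,::-1]/255.*3,0,1)**.5*255
cv2.imwrite("pics/w8a.png",cv2.resize(im.astype(np.uint8),None,fx=4,fy=4,interpolation=cv2.INTER_CUBIC))
import pickle;pickle.dump(w,open("w8.pkl","wb"))
E
```

```text
[0.5858 0.2948 0.1199] [-3.1384  0.0002  2.5976] 0.024721018655077295 [ 0.4112  0.61    1.2778 -0.0022  1.2563 -0.6149]
```

View pics/w8.png

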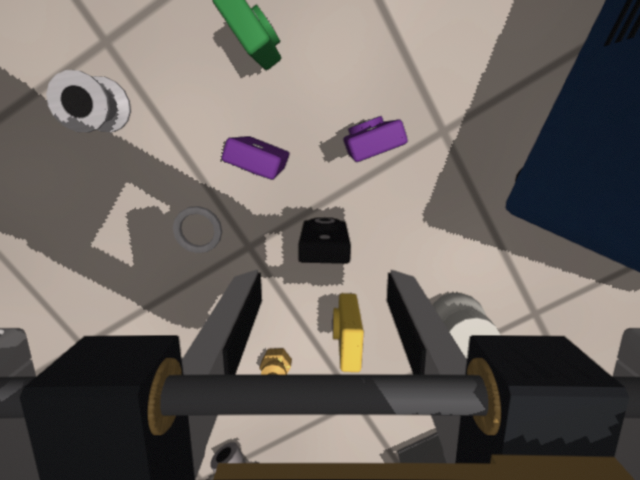

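View pics/w8a.png

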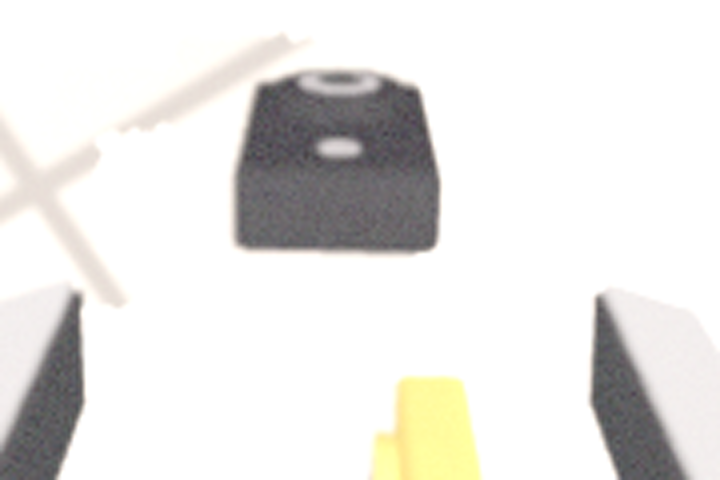

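```bash
python3 - <<'E'
from h import *
np.set_printoptions(precision=4,suppress=True)
import pickle;w=pickle.load(open("w8.pkl","rb"))
P=np.array([cast(w,(240+x/4-.4,200+y/4-.4),.064) for x,y in [(237,170),(438,175),(436,249),(237,247)]])
o=get_obs();R0=Ro.from_euler('xyz',o["eef_rot"])
print(P.mean(0));print(R0.inv().apply(P-o["ee_pos"])*1e3, R0.inv().apply(P.mean(0)-o["ee_pos"])*1e3)
E
```

```text
[0.5855 0.2953 0.064 ]
[[  7.6224 -16.1733  55.9891]
 [  6.7662  17.2245  55.8828]
 [ -6.3035  17.1221  55.8869]
 [ -5.9652 -16.432   55.9938]] [ 0.53    0.4353 55.9381]
```

servo_tool:
  moves:
    - [[-0.002,0,0.01,0.004,0.001,0.04,0.3],[-0.002,0,0.01,0.004,0.001,0.1,0.3],[-0.002,0,0.01,0.004,0.001,0.156,0.3],[-0.002,0,0.01,0.004,0.001,0.156,0.3],[-0.002,0,0.01,0.004,0.001,0.156,0.9],[-0.002,0,0.01,0.004,0.001,0.156,0.9],[-0.002,0,0.01,0.004,0.001,0.156,0.9],[-0.002,0,0.01,0.004,0.001,0.156,0.9],[-0.002,0,0.01,0.004,0.001,0.156,0.9]]
  squeeze: 30

```text
time_s: 12.38
ee_pos: [0.5847, 0.2962, 0.0432]
eef_rot: [3.14, 0.001, 2.581]
force: [-0.1, -0.8, -0.6]
grip_width: 0.036
```

servo_tool:
  moves:
    - [[0,0,0,0,0,-0.08,0.9],[0,0,0.05,0,0,-0.16,0.9],[0,0,0.9,0,0,-0.24,0.9],[0,0,0.9,0,0,-0.32,0.9],[0,0,0.9,0,0,-0.4,0.9],[0,0,0.9,0,0,-0.46,0.9],[0,0,0.9,0,0,-0.46,0.9],[0,0,0.9,0,0,-0.46,0.9],[0,0,0.9,0,0,-0.46,0.9],[0,0,0.9,0,0,-0.46,0.9],[0,0,0.9,0,0,-0.46,0.9],[0,0,0.9,0,0,-0.46,0.9]]

```text
time_s: 13.38
ee_pos: [0.5842, 0.2961, 0.2738]
eef_rot: [3.14, -0.002, 1.246]
force: [0.1, -0.4, -0.4]
grip_width: 0.0353
```

```bash
python3 - <<'E'
from h import *
np.set_printoptions(precision=4,suppress=True)
o=get_obs();print(o["ee_pos"],o["eef_rot"],o["qpos"])
print(rel([.42,-.12,.28],Ro.from_euler('xyz',[np.pi,0,-.03])))
E
```

```text
[0.5842 0.2961 0.2738] [ 3.1395 -0.0015  1.2463] [ 0.4133  0.5081  1.0771 -0.0003  1.5538  0.7378]
[ 0.0005 -0.0017  0.8125 -0.8935 -0.046  -0.0138]
```

servo_tool:
  moves:
    - [[0,0,0.812,-0.893,-0.046,-0.014,0.9],[0,0,0.812,-0.893,-0.046,-0.014,0.9],[0,0,0.812,-0.893,-0.046,-0.014,0.9],[0,0,0.812,-0.893,-0.046,-0.014,0.9],[0,0,0.812,-0.893,-0.046,-0.014,0.9],[0,0,0.812,-0.893,-0.046,-0.014,0.9],[0,0,0.812,-0.893,-0.046,-0.014,0.9],[0,0,0.812,-0.893,-0.046,-0.014,0.9],[0,0,0.812,-0.893,-0.046,-0.014,0.9],[0,0,0.812,-0.893,-0.046,-0.014,0.9],[0,0,0.812,-0.893,-0.046,-0.014,0.9],[0,0,0.812,-0.893,-0.046,-0.014,0.9]]

```text
time_s: 14.38
ee_pos: [0.4184, -0.1235, 0.2809]
eef_rot: [3.141, -0.004, -0.036]
force: [0.2, 0.7, -1.5]
grip_width: 0.0357
```

```bash
python3 - <<'E'
from h import *
np.set_printoptions(precision=4,suppress=True)
o=get_obs();print(o["ee_pos"],o["eef_rot"],np.abs(o["joint_vel"]).max())
print(rel(chp(-.09,0,.0085),Rtool()))
w=camera("wrist");cv2.imwrite("pics/w9.png",w["color"][:,:,::-1])
im=np.clip(w["color"][235:325,270:380,::-1]/255.*3,0,1)**.5*255
cv2.imwrite("pics/w9c.png",cv2.resize(im.astype(np.uint8),None,fx=7,fy=7,interpolation=cv2.INTER_CUBIC))
import pickle;pickle.dump(w,open("w9.pkl","wb"))
E
```

```text
[ 0.4184 -0.1235  0.2809] [ 3.1411 -0.0035 -0.036 ] 0.09495006380185728
[ 0.0018  0.4978 -0.0035  0.0861  0.0476  0.0789]
```

View pics/w9c.png

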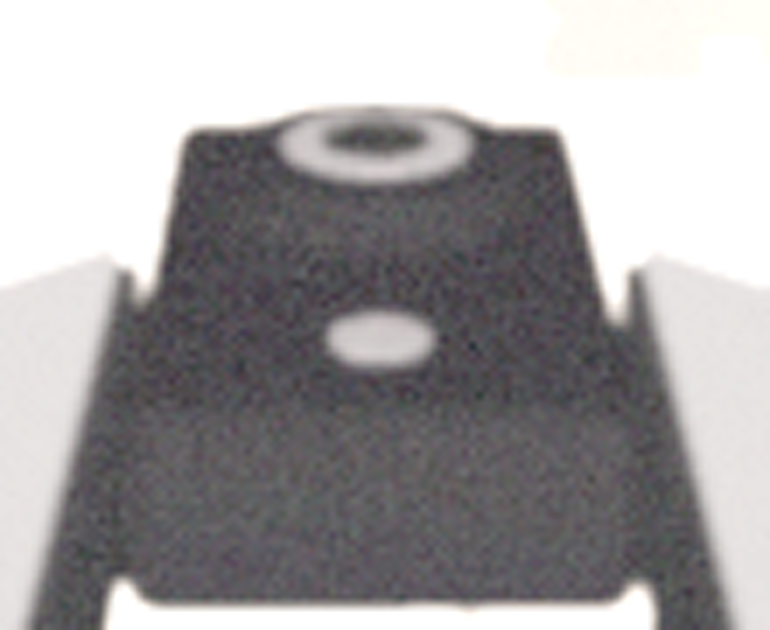

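View pics/w9.png

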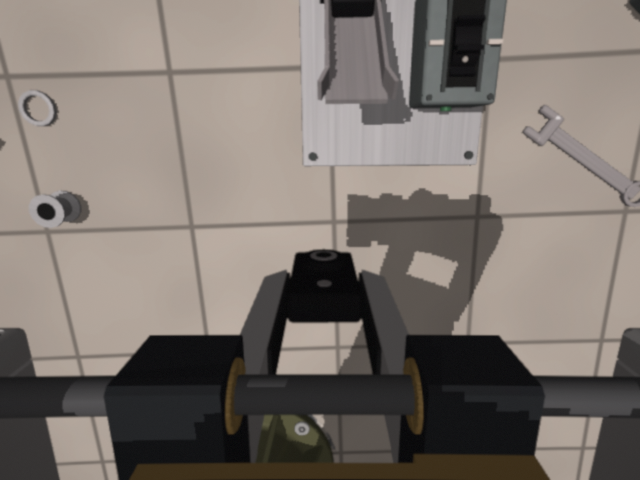

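servo_tool:
  moves:
    - [[0.002,0.497,-0.003,0.02,0.02,0,0.9],[0.002,0.497,-0.003,0.04,0.048,0,0.9],[0.002,0.497,-0.003,0.06,0.048,0.02,0.9],[0.002,0.497,-0.003,0.088,0.048,0.076,0.9],[0.002,0.497,-0.003,0.088,0.048,0.076,0.9],[0.002,0.497,-0.003,0.088,0.048,0.076,0.9],[0.002,0.497,-0.003,0.088,0.048,0.076,0.9],[0.002,0.497,-0.003,0.088,0.048,0.076,0.9],[0.002,0.497,-0.003,0.088,0.048,0.076,0.9]]

```text
time_s: 15.18
ee_pos: [0.4627, -0.1467, 0.2435]
eef_rot: [-3.14, -0.783, -0.029]
force: [0.0, 0.3, 0.1]
grip_width: 0.0356
```

```bash
python3 - <<'E'
from h import *
np.set_printoptions(precision=4,suppress=True)
print(rel(chp(-.005,0,.0105),Rtool()))
E
```

```text
[-0.0019  0.0013  0.0006 -0.001   0.0051  0.1698]
```

servo_tool:
  moves:
    - [[-0.002,0.001,0,-0.001,0.005,0.04,0.9],[-0.002,0.001,0,-0.001,0.005,0.08,0.9],[-0.002,0.001,0,-0.001,0.005,0.11,0.9],[-0.002,0.001,0,-0.001,0.005,0.13,0.9],[-0.002,0.001,0,-0.002,0.005,0.15,0.9],[-0.002,0.001,0,-0.002,0.005,0.17,0.9],[-0.002,0.001,0,-0.002,0.005,0.17,0.9],[-0.002,0.001,0,-0.002,0.005,0.17,0.9],[-0.002,0.001,0,-0.002,0.005,0.17,0.9]]

```text
time_s: 15.93
ee_pos: [0.5223, -0.1503, 0.1832]
eef_rot: [3.14, -0.785, -0.027]
force: [0.4, 0.6, -0.5]
grip_width: 0.0358
```

```bash
python3 - <<'E'
from h import *
np.set_printoptions(precision=4,suppress=True)
o=get_obs();print(Rc.inv().apply(o["ee_pos"]-MOUTH))
w=camera("wrist")
crop(w,240,180,160,150,5,"w10a.png")
E
```

```text
[-0.0051  0.0004  0.0107]
```

View pics/w10a.png

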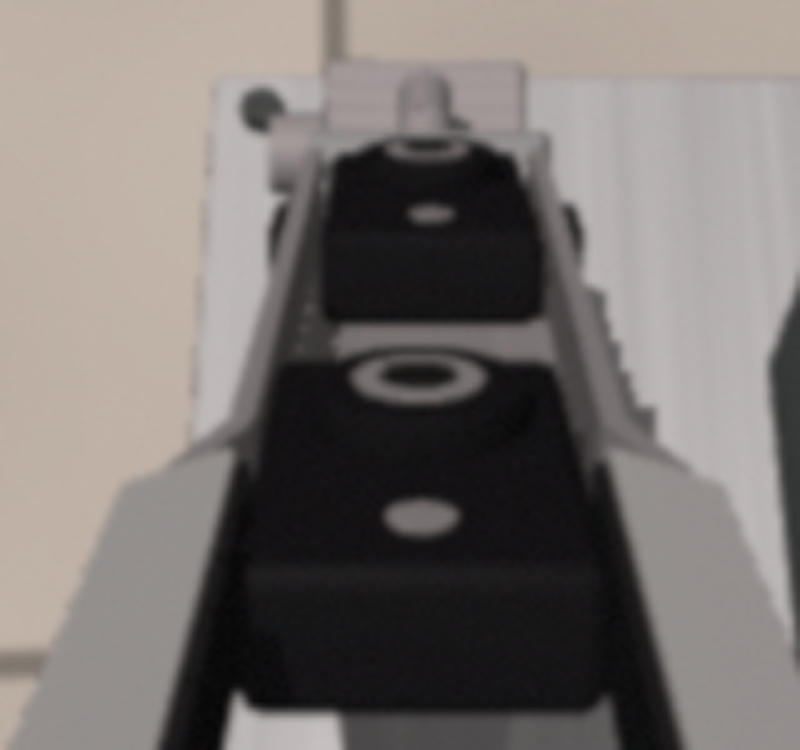

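Aligned as before, so I release.

servo_tool:
  moves:
    - [[0,0,0,-0.001,0,0,0.9],[0,0,0,-0.001,0,0,0.2],[0,0,0,-0.001,0,0,0.2],[0,0,0,-0.001,0,0,0.2],[0,0,0,-0.001,0,0,0.2],[0,0,0,-0.001,0,0,0.2],[0,0,0,-0.001,0,0,0.2]]

```text
time_s: 16.57
ee_pos: [0.5218, -0.1505, 0.183]
eef_rot: [3.14, -0.785, -0.028]
force: [0.4, 0.1, 0.1]
grip_width: 0.0724
```

servo_tool:
  moves:
    - [[0,0,0,0,0,-0.08,0.2],[0,0,0,0,0,-0.16,0.2],[0,0,0,0,0,-0.2,0.2],[0,0,0,0,0,-0.2,0.2],[0,0,0,0,0,-0.2,0.2]]

```text
time_s: 16.98
ee_pos: [0.4511, -0.1488, 0.2545]
eef_rot: [3.138, -0.787, -0.027]
force: [0.2, 0.4, 0.8]
grip_width: 0.0753
```

```bash
python3 - <<'E'
from h import *
np.set_printoptions(precision=4,suppress=True)
w=camera("wrist")
crop(w,260,160,220,150,3.5,"w11.png")
s=camera("scene");crop(s,235,190,110,90,7,"s11.png")
import pickle;pickle.dump((w,s),open("w11.pkl","wb"))
o=get_obs();print(o["ee_pos"],o["eef_rot"])
E
```

```text
[ 0.4514 -0.1483  0.2529] [ 3.1408 -0.7846 -0.028 ]
```

View pics/w11.png

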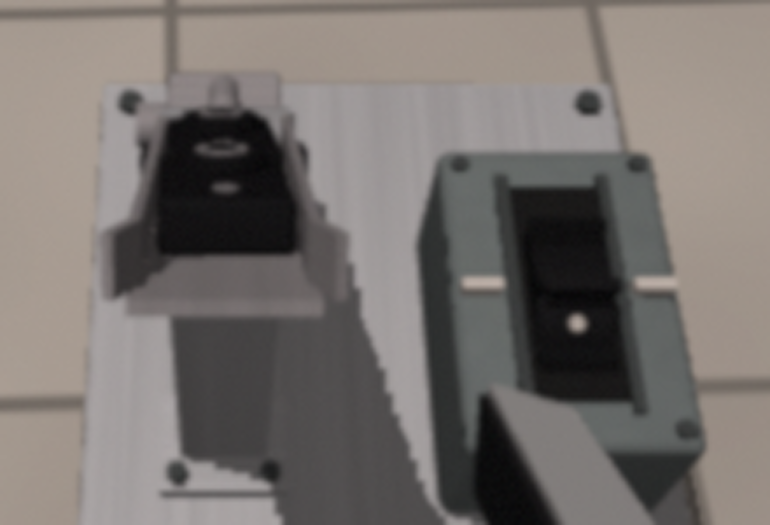

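View pics/s11.png

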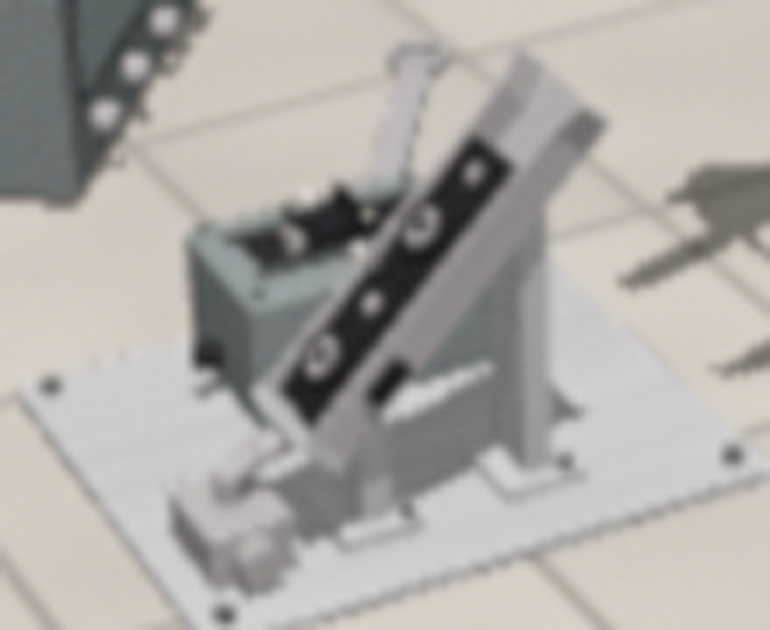

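```bash
python3 - <<'E'
from h import *
np.set_printoptions(precision=4,suppress=True)
print(rel([.544,-.293,.15],Ro.from_euler('xyz',[np.pi,0,-.03])))
E
```

```text
[-0.     -0.4995  0.001  -0.0085  0.2838  0.2824]
```

servo_tool:
  moves:
    - [[0,-0.1,0,0,0.08,-0.02,0.47],[0,-0.5,0,0,0.16,-0.02,0.47],[0,-0.5,0,0,0.24,-0.02,0.47],[0,-0.5,0,0.02,0.284,0.02,0.47],[0,-0.5,0,0.02,0.284,0.08,0.47],[0,-0.5,0,0.02,0.284,0.14,0.47],[0,-0.5,0,-0.008,0.284,0.22,0.47],[0,-0.5,0,-0.008,0.284,0.282,0.47],[0,-0.5,0,-0.008,0.284,0.282,0.47],[0,-0.5,0,-0.008,0.284,0.282,0.47],[0,-0.5,0,-0.008,0.284,0.282,0.47]]

```text
time_s: 18.0
ee_pos: [0.5441, -0.2928, 0.15]
eef_rot: [-3.142, 0.001, -0.028]
force: [0.1, 0.4, 0.5]
grip_width: 0.05
```

```bash
python3 - <<'E'
from h import *
np.set_printoptions(precision=4,suppress=True)
o=get_obs();print(o["ee_pos"],o["eef_rot"],np.abs(o["joint_vel"]).max())
w=camera("wrist");cv2.imwrite("pics/w12.png",w["color"][:,:,::-1])
import pickle;pickle.dump(w,open("w12.pkl","wb"))
print(proj(w,[[.572,-.2626,.089]]))
E
```

```text
[ 0.5441 -0.2928  0.15  ] [-3.1416  0.001  -0.0278] 0.04408304296067868
[[277.954  211.6084]]
```

View pics/w12.png

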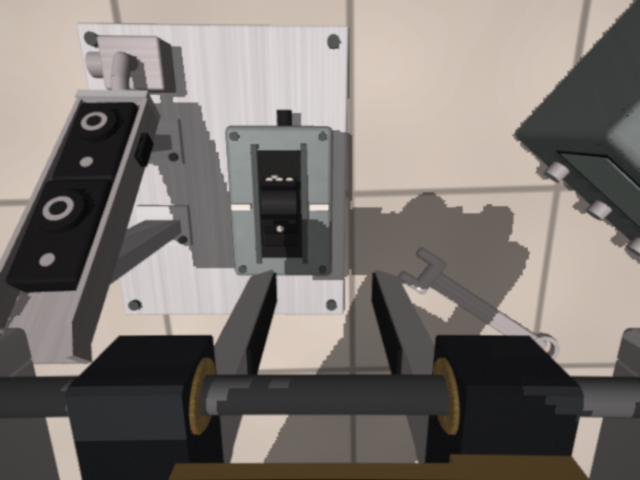

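```bash
cat >> h.py <<'E'
def bright(c,x0,y0,w,h,s,name,g=3):
    im=np.clip(c["color"][y0:y0+h,x0:x0+w,::-1]/255.*g,0,1)**.5*255
    cv2.imwrite("pics/"+name,cv2.resize(im.astype(np.uint8),None,fx=s,fy=s,interpolation=cv2.INTER_CUBIC))
E
python3 - <<'E'
from h import *
import pickle;w=pickle.load(open("w12.pkl","rb"))
bright(w,220,140,120,120,6,"w12a.png")
E
```

```text
(no output)
```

View pics/w12a.png

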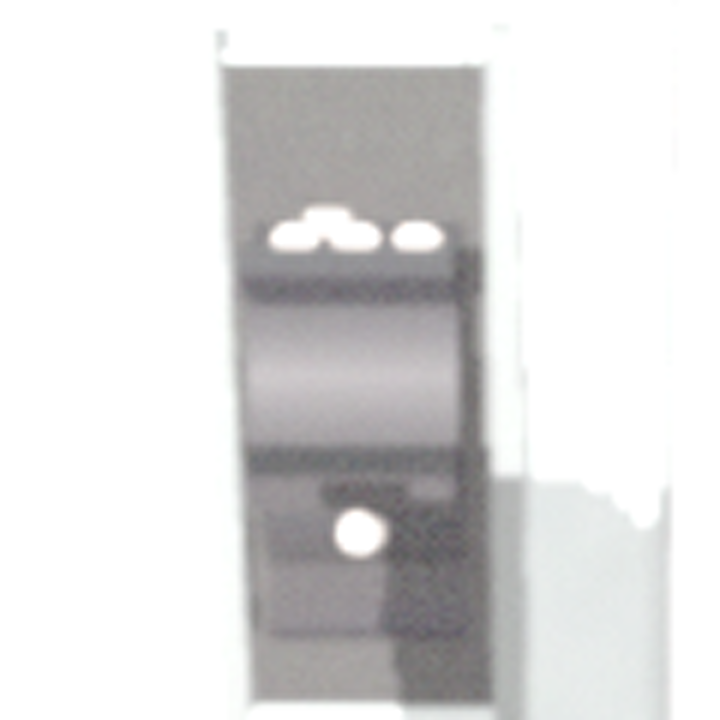

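```bash
cat >> h.py <<'E'
AX=np.array([.572,-.2626,.055])
def wang(c,px,r=.034):
    o,d=cast(c,px); o=Ro.from_euler('z',-YAW).apply(o-AX);d=Ro.from_euler('z',-YAW).apply(d)
    a=d[0]**2+d[2]**2;b=2*(o[0]*d[0]+o[2]*d[2]);q=o[0]**2+o[2]**2-r*r
    D=b*b-4*a*q
    if D<0: return None
    t=(-b-D**.5)/2/a;P=o+t*d
    return np.degrees(np.arctan2(P[0],P[2])),P*1e3
E
python3 - <<'E'
from h import *
np.set_printoptions(precision=4,suppress=True)
import pickle;w=pickle.load(open("w12.pkl","rb"))
f=lambda x,y:(220+x/6-.4,140+y/6-.4)
for y in (278,302,447,472,560,635): print(y,wang(w,f(350,y)))
print("dot1",wang(w,f(358,532),.026))
for z in (.07,.072):
  L=cast(w,(241,207.5),z);R=cast(w,(319.5,207.5),z);print((L+R)/2)
E
```

```text
278 (np.float64(28.87614452615224), array([16.4192, -0.0326, 29.7726]))
302 (np.float64(24.238759457617785), array([13.9584, -0.0963, 31.0026]))
447 (np.float64(-2.8674784070748105), array([-1.7009,  0.0754, 33.9574]))
472 (np.float64(-7.7912661280352165), array([-4.6092,  0.2044, 33.6861]))
560 (np.float64(-27.66268281867139), array([-15.785 ,   1.0006,  30.1137]))
635 (np.float64(-56.73312529751481), array([-28.4282,   2.7852,  18.6503]))
dot1 (np.float64(-34.78192398275027), array([-14.8318,   1.0736,  21.3546]))
[ 0.5708 -0.2619  0.07  ]
[ 0.5712 -0.2622  0.072 ]
```

```bash
python3 - <<'E'
from h import *
np.set_printoptions(precision=1,suppress=True)
import pickle;w=pickle.load(open("w12.pkl","rb"))
AX=np.array([.5715,-.2626,.055])
for ph in (33,-12,-57):
  a=np.radians(ph);u=np.array([np.sin(a),0,np.cos(a)]);v=np.array([np.cos(a),0,-np.sin(a)])
  out=[]
  for r,s in ((.027,-.002),(.034,-.002),(.034,.002),(.027,.002)):
    p=proj(w,[AX+Ro.from_euler('z',YAW).apply(u*r+v*s)])[0]; out.append((p[1]+.4-140)*6)
  print(ph,"back root,back crest,front crest,front root",np.array(out))
E
```

```text
33 back root,back crest,front crest,front root [304.3 278.5 245.3 271.9]
-12 back root,back crest,front crest,front root [485.7 512.9 480.7 454.1]
-57 back root,back crest,front crest,front root [588.4 643.6 634.9 579. ]
```

servo_tool:
  moves:
    - [[0,0,0,0,0,0.06,0.47],[0,0,0,0,0,0.11,0.47],[0,0,0,0,0,0.132,0.47],[0,0,0,0,0,0.132,0.47],[0,0,0,0.01,0,0.132,0.47],[0,0,0,0.02,0,0.132,0.47],[0,0,0,0.03,0,0.132,0.47],[0,0,0,0.037,0,0.132,0.47],[0,0,0,0.044,0,0.132,0.47],[0,0,0,0.05,0,0.132,0.47],[0,0,0,0.05,0,0.132,0.47]]

```text
time_s: 18.97
ee_pos: [0.5697, -0.294, 0.0853]
eef_rot: [3.14, -0.001, -0.028]
force: [-0.1, 0.7, 0.5]
grip_width: 0.05
```

```bash
python3 - <<'E'
from h import *
np.set_printoptions(precision=4,suppress=True)
o=get_obs();print(o["ee_pos"],o["eef_rot"],o["force"])
w=camera("wrist");bright(w,180,150,180,150,4.4,"w13a.png");cv2.imwrite("pics/w13.png",w["color"][:,:,::-1])
import pickle;pickle.dump(w,open("w13.pkl","wb"))
E
```

```text
[ 0.5697 -0.294   0.0853] [ 3.1405 -0.001  -0.0282] [-0.0593  0.6745  0.4824]
```

View pics/w13a.png

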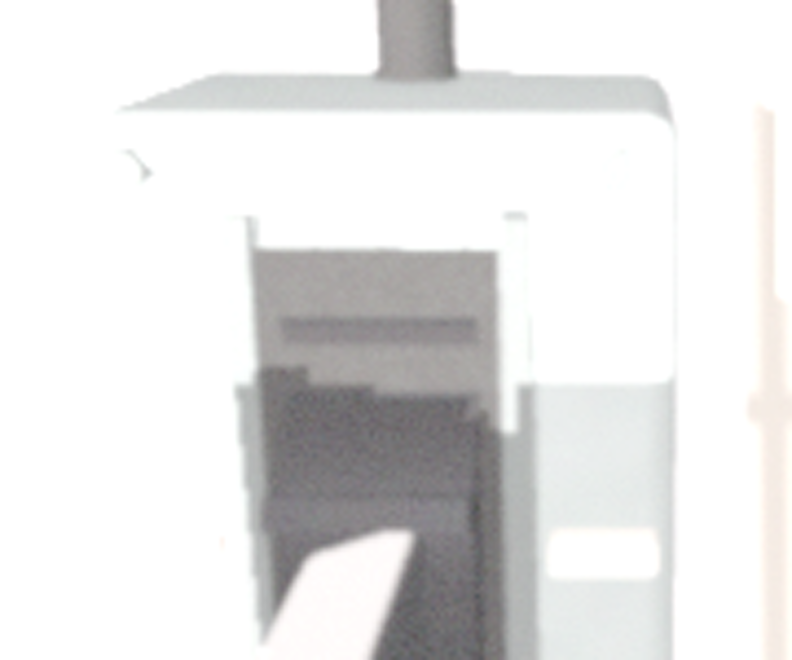

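```bash
sed -i 's/^AX=.*/AX=np.array([.5715,-.2626,.055])/' h.py; python3 - <<'E'
from h import *
import pickle;w=pickle.load(open("w13.pkl","rb"))
f=lambda x,y:(180+x/4.4-.4,150+y/4.4-.4)
for p in ((370,497),(450,530),(380,318)): print(wang(w,f(*p)))
E
```

```text
(np.float64(22.9022550607746), array([13.23144701, -0.04966124, 31.31978305]))
(np.float64(16.474074007106513), array([ 9.64176949, -9.34961754, 32.60423717]))
(np.float64(63.93001115162802), array([30.54076825,  0.52096846, 14.94193677]))
```

servo_tool:
  moves:
    - [[0,0,0,-0.006,0,0,0.47],[0,0,0,-0.006,0,-0.05,0.47],[0,0,0,-0.03,0,-0.1,0.47],[0,0,0,-0.06,0,-0.1,0.47],[0,0,0,-0.06,0,-0.1,0.47],[0,0,0,-0.06,0,-0.1,0.47]]

```text
time_s: 19.52
ee_pos: [0.5391, -0.293, 0.135]
eef_rot: [3.141, -0.001, -0.029]
force: [0.3, 0.1, -1.3]
grip_width: 0.0499
```

```bash
python3 - <<'E'
from h import *
np.set_printoptions(precision=4,suppress=True)
o=get_obs();print(o["ee_pos"],o["eef_rot"],o["force"])
w=camera("wrist");bright(w,200,130,160,140,5,"w14a.png")
import pickle;pickle.dump(w,open("w14.pkl","wb"))
print(rel([.5405,-.294,.085],Ro.from_euler('xyz',[np.pi,0,-.03])))
E
```

```text
[ 0.5391 -0.293   0.135 ] [ 3.1409 -0.0008 -0.0289] [ 0.3038  0.059  -1.287 ]
[ 0.0003 -0.0002  0.0009  0.0022  0.0021  0.0991]
```

View pics/w14a.png

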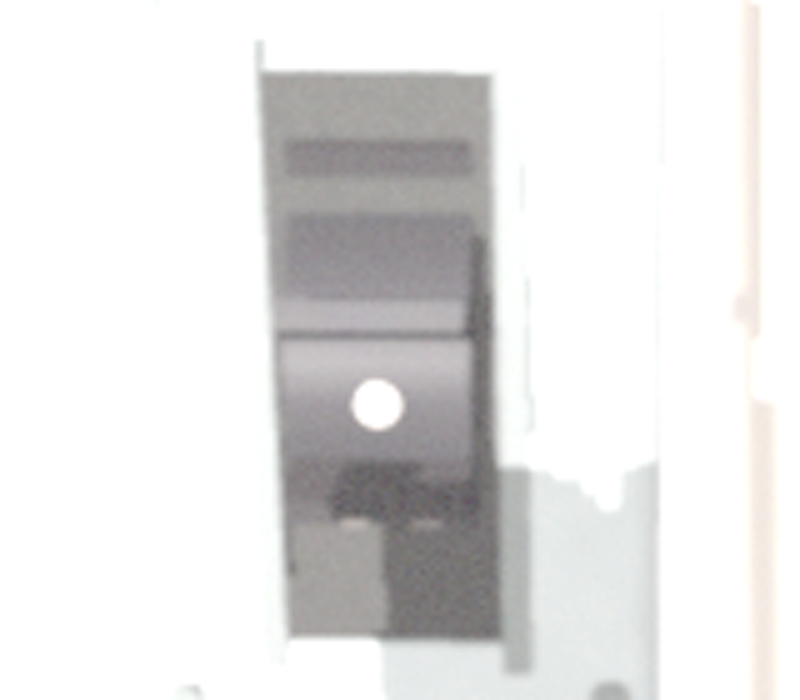

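```bash
python3 - <<'E'
from h import *
import pickle;w=pickle.load(open("w14.pkl","rb"))
f=lambda x,y:(200+x/5-.4,130+y/5-.4)
print(wang(w,f(378,404),.026)[0]);
for p in ((370,300),(370,330)): print(wang(w,f(*p))[0])
print([cast(w,f(370,y),.07)[0] for y in (72,637)])
E
```

```text
-4.523635401854877
21.20137464443414
14.932654925236838
[np.float64(0.6104925784103098), np.float64(0.5340499231456561)]
```

servo_tool:
  moves:
    - [[0,0,0,0.001,0.001,0.05,0.47],[0,0,0,0.001,0.001,0.1,0.47],[0,0,0,0.001,0.001,0.1,0.47],[0,0,0,0.012,0.001,0.1,0.47],[0,0,0,0.024,0.001,0.1,0.47],[0,0,0,0.034,0.001,0.1,0.47],[0,0,0,0.042,0.001,0.1,0.47],[0,0,0,0.05,0.001,0.1,0.47],[0,0,0,0.056,0.001,0.1,0.47],[0,0,0,0.061,0.001,0.1,0.47],[0,0,0,0.061,0.001,0.1,0.47]]

```text
time_s: 20.48
ee_pos: [0.5703, -0.2943, 0.0846]
eef_rot: [3.141, -0.001, -0.028]
force: [-0.3, -0.5, -0.0]
grip_width: 0.0497
```

```bash
python3 - <<'E'
from h import *
np.set_printoptions(precision=4,suppress=True)
o=get_obs();print(o["ee_pos"],o["eef_rot"],o["force"])
w=camera("wrist");bright(w,180,150,180,150,4.4,"w15a.png",5)
import pickle;pickle.dump(w,open("w15.pkl","wb"))
E
```

```text
[ 0.5703 -0.2943  0.0846] [ 3.141  -0.0006 -0.0284] [-0.2961 -0.5218 -0.0185]
```

View pics/w15a.png

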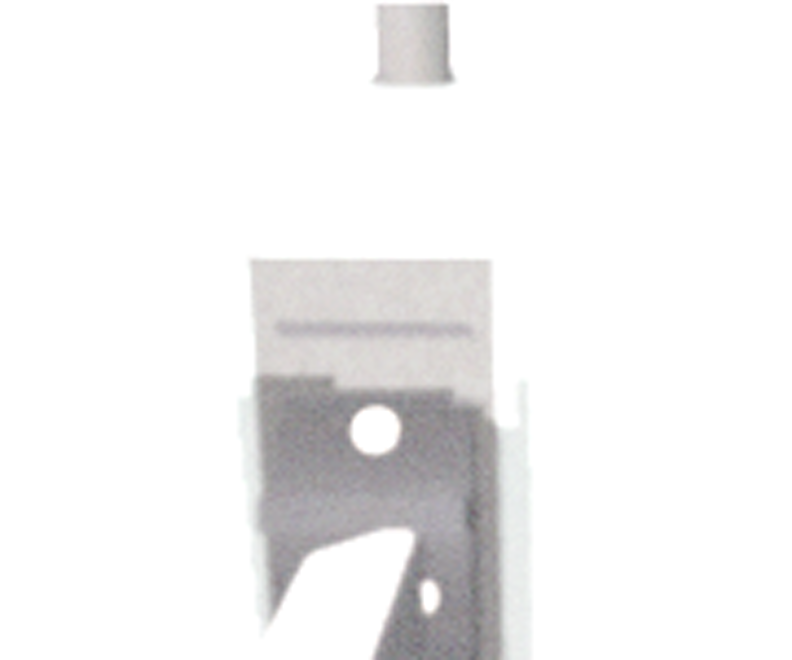

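```bash
python3 - <<'E'
from h import *
import pickle;w=pickle.load(open("w15.pkl","rb"))
f=lambda x,y:(180+x/4.4-.4,150+y/4.4-.4)
print(wang(w,f(375,430),.026));
for p in ((370,498),(450,530)): print(wang(w,f(*p))[0])
E
```

```text
(np.float64(44.28723505654955), array([18.15465129,  0.68914221, 18.61205622]))
24.139808830534378
17.920246897633056
```

servo_tool:
  moves:
    - [[0,0,0,-0.006,0,0,0.47],[0,0,0,-0.006,0,-0.05,0.47],[0,0,0,-0.03,0,-0.1,0.47],[0,0,0,-0.06,0,-0.16,0.47],[0,0,0,-0.1,0,-0.16,0.47],[0,0,0,-0.1,0,-0.16,0.47],[0,0,0,-0.1,0,-0.16,0.47]]

```text
time_s: 21.12
ee_pos: [0.5197, -0.2929, 0.1649]
eef_rot: [3.141, -0.001, -0.029]
force: [0.3, -0.0, 0.3]
grip_width: 0.0501
```

```bash
python3 - <<'E'
from h import *
np.set_printoptions(precision=4,suppress=True)
o=get_obs();print(o["ee_pos"],o["eef_rot"],o["force"])
w=camera("wrist");bright(w,210,90,130,120,6,"w16a.png",4);crop(w,210,90,130,120,6,"w16b.png")
import pickle;pickle.dump(w,open("w16.pkl","wb"))
E
```

```text
[ 0.5197 -0.2929  0.1649] [ 3.1409 -0.0013 -0.0293] [ 0.3174 -0.      0.2786]
```

View pics/w16a.png

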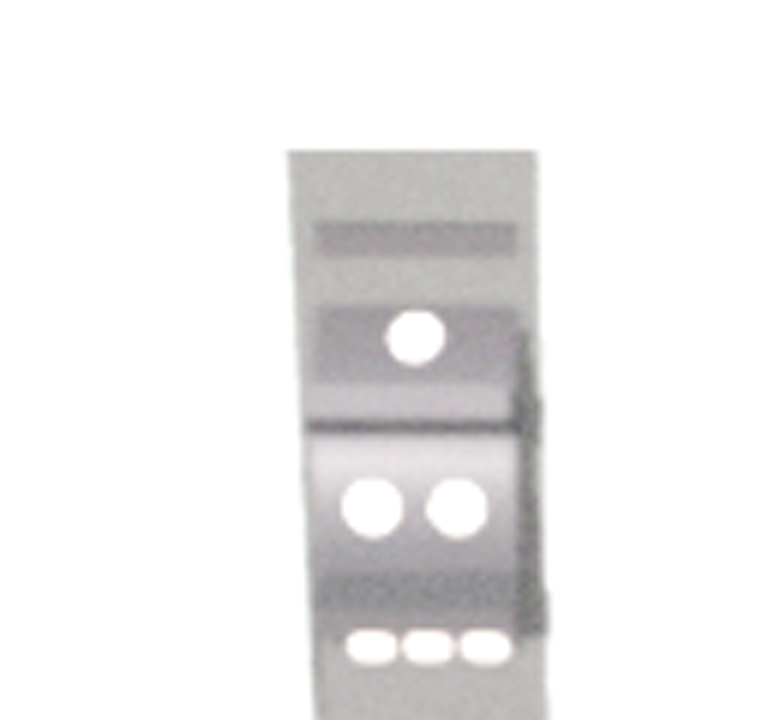

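View pics/w16b.png

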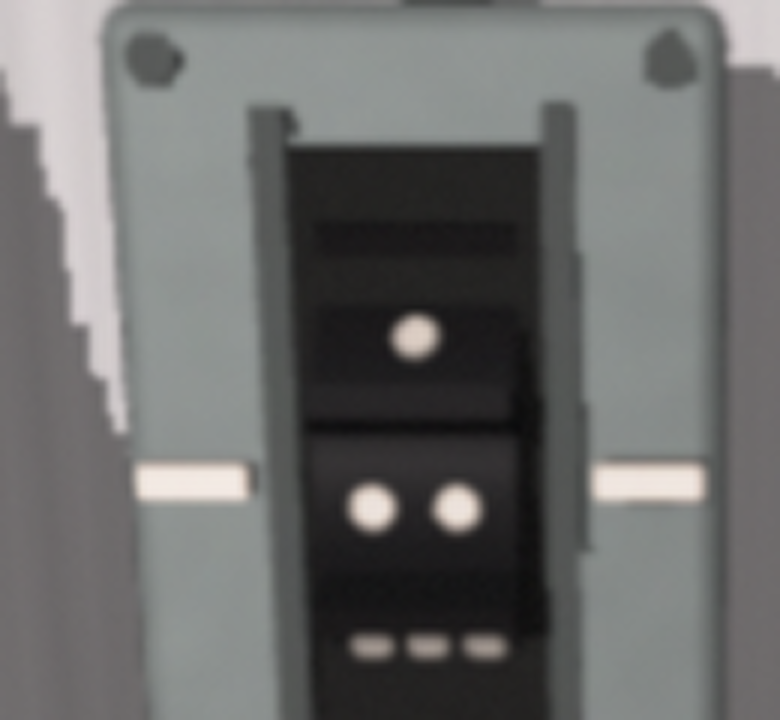

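```bash
python3 - <<'E'
from h import *
import h,pickle
from scipy.optimize import least_squares
w=pickle.load(open("w16.pkl","rb"))
f=lambda x,y:(210+x/6-.4,90+y/6-.4)
obs=[f(415,337),f(415,507),f(428,648)]
# crests: front edge/back edge of ridge + next ridge front root/crest
def pr(ax,az,th,r=.026):
    a=np.radians(th); return proj(w,[np.array([ax,-.2626,az])+Ro.from_euler('z',YAW).apply([r*np.sin(a),0,r*np.cos(a)])])[0][1]
for az in (.054,.055,.056):
  for r in (.026,.0265):
    s=least_squares(lambda p:[pr(p[0]/100,az,p[1]+k,r)-o[1] for k,o in zip((45,0,-45),obs)],[57.2,0]);print(az,r,s.x,s.fun)
print("slot ctr");
for z in (.07,.071,.073): print(((cast(w,f(192,482),z)+cast(w,f(648,482),z))/2)[0])
for AXx in (.571,.572):
  h.AX=np.array([AXx,-.2626,.055]); print([wang(w,p,.026)[0] for p in obs],[wang(w,f(415,y))[0] for y in (384,420)])
E
```

```text
0.054 0.026 [57.05562805 -1.43727351] [ 0.62533737 -0.28220033 -0.3767995 ]
0.054 0.0265 [57.1068111 -2.7621539] [ 0.0833999  -0.04277363 -0.0450757 ]
0.055 0.026 [57.07404348 -1.65126476] [ 0.52689499 -0.24318115 -0.3120437 ]
0.055 0.0265 [57.12781532 -3.04549824] [-0.01502999  0.0078989   0.00793103]
0.056 0.026 [57.09288509 -1.87753644] [ 0.4279531  -0.20209381 -0.2488386 ]
0.056 0.0265 [57.14935469 -3.34408556] [-0.11351268  0.061153    0.05838515]
slot ctr
0.5716052951089224
0.571706119898423
0.5719077694774242
[np.float64(43.6492300307942), np.float64(-2.6038789461627716), np.float64(-48.65990622149332)] [np.float64(22.9985731258786), np.float64(16.017713380638316)]
[np.float64(40.78243127234586), np.float64(-4.828027832581827), np.float64(-53.14304543151925)] [np.float64(21.22472264701035), np.float64(14.308219940466254)]
```

servo_tool:
  moves:
    - [[0,0,0,0.041,0,0.05,0.47],[0,0,0,0.041,0.001,0.11,0.47],[0,0,0,0.041,0.001,0.161,0.47],[0,0,0,0.041,0.001,0.161,0.47],[0,0,0,0.06,0.001,0.161,0.47],[0,0,0,0.08,0.001,0.161,0.47],[0,0,0,0.092,0.001,0.161,0.47],[0,0,0,0.098,0.001,0.161,0.47],[0,0,0,0.103,0.001,0.161,0.47],[0,0,0,0.103,0.001,0.161,0.47],[0,0,0,0.103,0.001,0.161,0.47]]

```text
time_s: 22.08
ee_pos: [0.5717, -0.2948, 0.0841]
eef_rot: [3.141, -0.001, -0.029]
force: [-1.3, -1.0, 0.2]
grip_width: 0.0499
```

```bash
python3 - <<'E'
from h import *
import h,pickle
o=get_obs();print(o["ee_pos"],o["force"])
w=camera("wrist");bright(w,180,150,180,150,4.4,"w17a.png",5)
pickle.dump(w,open("w17.pkl","wb"))
# centroid of dot1
for n in ("w15","w17"):
    c=pickle.load(open(n+".pkl","rb"))
    g=cv2.cvtColor(c["color"],cv2.COLOR_RGB2GRAY)[225:268,240:288]
    k,l,st,ce=cv2.connectedComponentsWithStats((g>100).astype(np.uint8))
    for s,e in zip(st[1:],ce[1:]):
        if 20<s[4]<300: 
            p=e+[240,225]; print(n,s[4],p,[ (setattr(h,"AX",np.array([a,-.2626,.055])),wang(c,p,.026)[0])[1] for a in (.571,.5715,.572)])
E
```

```text
[ 0.57172679 -0.2948351   0.08411469] [-1.26230053 -1.00037333  0.22808414]
w15 48 [264.77083333 247.08333333] [np.float64(45.79041821390922), np.float64(44.61067434558042), np.float64(43.443040421115306)]
w17 43 [254.8372093  247.81395349] [np.float64(48.59352539448373), np.float64(47.383313465868284), np.float64(46.18735531653146)]
w17 45 [273.31111111 247.73333333] [np.float64(48.69288831594121), np.float64(47.48125621324453), np.float64(46.283974041618436)]
```

servo_tool:
  moves:
    - [[0,0,0,-0.002,0,0,0.47],[0,0,0,-0.002,0,-0.03,0.47],[0,0,0,-0.002,-0.002,-0.06,0.47],[0,0,0,0.04,-0.002,-0.06,0.47],[0,0,0,0.062,-0.002,-0.06,0.47],[0,0,0,0.062,-0.002,-0.06,0.47],[0,0,0,0.062,-0.002,-0.06,0.47]]

```text
time_s: 22.72
ee_pos: [0.6025, -0.2946, 0.1139]
eef_rot: [3.141, -0.001, -0.029]
force: [-0.5, -0.8, -0.3]
grip_width: 0.0503
```

```bash
cat >> h.py <<'E'
def dots(c,x0,x1,y0,y1,th=100):
    g=cv2.cvtColor(c["color"],cv2.COLOR_RGB2GRAY)[y0:y1,x0:x1]
    k,l,st,ce=cv2.connectedComponentsWithStats((g>th).astype(np.uint8))
    return [(s[4],e+[x0,y0]) for s,e in zip(st[1:],ce[1:]) if 8<s[4]<300]
E
python3 - <<'E'
from h import *
o=get_obs();print(o["ee_pos"],o["force"])
w=camera("wrist");cv2.imwrite("pics/w18.png",w["color"][:,:,::-1])
E
```

```text
[ 0.60245326 -0.29461127  0.11390476] [-0.53183582 -0.75780401 -0.25010043]
```

View pics/w18.png

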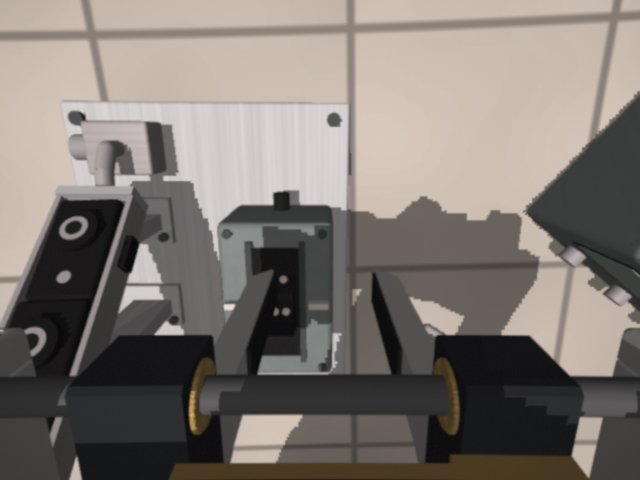

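```bash
python3 - <<'E'
from h import *
w=camera("wrist");bright(w,215,200,130,120,6,"w18a.png",4)
import pickle;pickle.dump(w,open("w18.pkl","wb"))
for n,p in dots(w,250,302,240,345): print(n,p,wang(w,p,.026))
E
```

```text
77 [257.83116883 242.84415584] None
27 [282.88888889 278.48148148] (np.float64(47.512045335293884), array([19.17290311, -4.27087407, 17.56131505]))
12 [275.91666667 311.16666667] (np.float64(1.124629114471738), array([ 0.51030773, -0.22212204, 25.99499156]))
29 [285.5862069  310.72413793] (np.float64(1.7722290702477057), array([ 0.80408381, -6.33355853, 25.98756336]))
```

View pics/w18a.png

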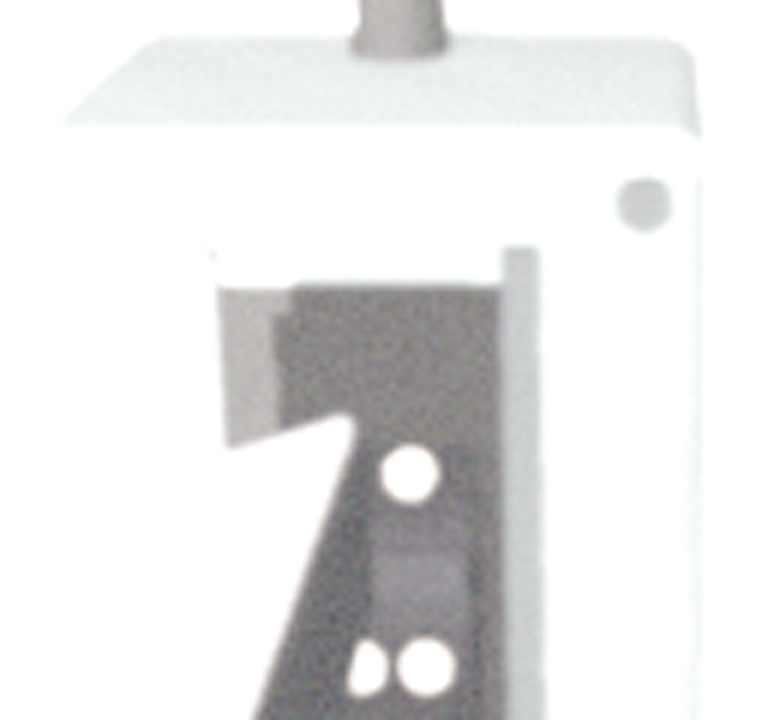

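View pics/w17a.png

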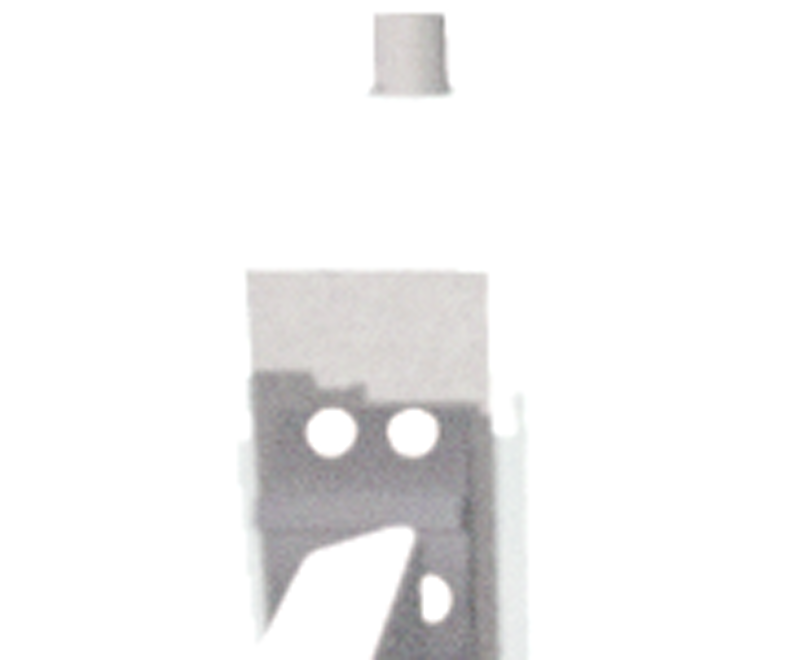

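servo_tool:
  moves:
    - [[0,0,0,0,0,0.03,0.47],[0,0,0,0,0,0.059,0.47],[0,0,0,0,0,0.059,0.47],[0,0,0,-0.012,0,0.059,0.47],[0,0,0,-0.024,0,0.059,0.47],[0,0,0,-0.036,0,0.059,0.47],[0,0,0,-0.046,0,0.059,0.47],[0,0,0,-0.056,0,0.059,0.47],[0,0,0,-0.064,0,0.059,0.47],[0,0,0,-0.07,0,0.059,0.47],[0,0,0,-0.074,0,0.059,0.47],[0,0,0,-0.074,0,0.059,0.47]]

```text
time_s: 23.82
ee_pos: [0.5646, -0.2936, 0.0844]
eef_rot: [-3.142, -0.0, -0.029]
force: [1.4, -0.0, -0.1]
grip_width: 0.0497
```

```bash
python3 - <<'E'
from h import *
o=get_obs();print(o["ee_pos"],o["force"])
w=camera("wrist");bright(w,190,150,170,140,4.5,"w19a.png",4)
for n,p in dots(w,235,302,215,290): print(n,p,wang(w,p,.026))
E
```

```text
[ 0.56458644 -0.29363791  0.0843879 ] [ 1.36677351 -0.02119085 -0.06365803]
64 [264.859375 240.8125  ] (np.float64(39.62546495999534), array([16.58192586,  0.75070412, 20.0259765 ]))
```

View pics/w19a.png

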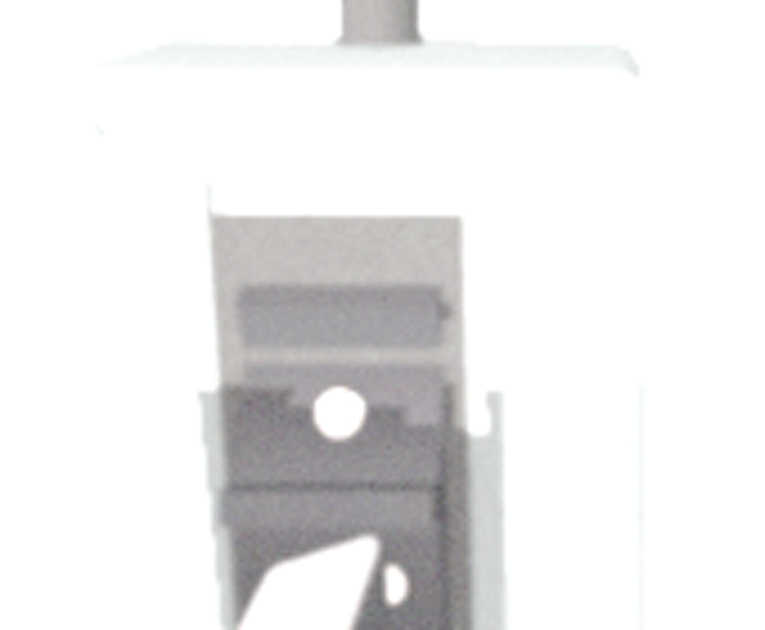

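servo_tool:
  moves:
    - [[0,0,0,0.004,0,0,0.47],[0,0,0,0.008,0,0,0.47],[0,0,0,0.012,0,0,0.47],[0,0,0,0.012,0,0,0.47],[0,0,0,0.012,0,0,0.47]]

```text
time_s: 24.28
ee_pos: [0.5707, -0.2937, 0.084]
eef_rot: [-3.141, 0.0, -0.029]
force: [-1.9, -0.5, -0.6]
grip_width: 0.0499
```

```bash
python3 - <<'E'
from h import *
o=get_obs();print(o["ee_pos"],o["force"])
w=camera("wrist")
for n,p in dots(w,235,302,215,290): print(n,p,wang(w,p,.026))
E
```

```text
[ 0.57068587 -0.29372401  0.08401709] [-1.9428192  -0.54321071 -0.55778661]
45 [265.82222222 247.64444444] (np.float64(45.16553093508289), array([18.43781423,  0.73190763, 18.33158494]))
```

45.2° for the neighbouring facet, which is right. I back off slightly and lift straight up.

servo_tool:
  moves:
    - [[0,0,0,-0.002,0,0,0.47],[0,0,0,-0.002,0,-0.01,0.47],[0,0,0,-0.002,0,-0.04,0.47],[0,0,0,-0.002,0,-0.1,0.47],[0,0,0,-0.06,0,-0.17,0.47],[0,0,0,-0.1,0,-0.2,0.47],[0,0,0,-0.1,0,-0.2,0.47],[0,0,0,-0.1,0,-0.2,0.47],[0,0,0,-0.1,0,-0.2,0.47]]

```text
time_s: 25.08
ee_pos: [0.521, -0.2922, 0.1838]
eef_rot: [-3.141, 0.0, -0.029]
force: [0.4, 0.6, 0.2]
grip_width: 0.0496
```

```bash
python3 - <<'E'
from h import *
import h,pickle
from scipy.optimize import least_squares
o=get_obs();print(o["ee_pos"],o["force"])
w=camera("wrist");crop(w,200,90,140,120,5.5,"w20b.png");bright(w,200,90,140,120,5.5,"w20a.png",4)
pickle.dump(w,open("w20.pkl","wb"))
for th in (70,100):
  for n,p in dots(w,250,305,105,215,th): print(n,p,[(setattr(h,"AX",np.array([a,-.2626,.055])),(wang(w,p,.026) or [0])[0])[1] for a in (.571,.5715,.572)])
E
```

```text
[ 0.52102416 -0.29220447  0.18375625] [0.42729819 0.55298157 0.24191249]
46 [282.7826087  144.91304348] [np.float64(46.577427637508094), np.float64(45.06051035769134), np.float64(43.57983098787931)]
64 [275.9375  170.96875] [np.float64(0.26470186262186174), np.float64(-0.8372728281637966), np.float64(-1.9418692568110938)]
64 [289.234375 170.953125] [np.float64(0.3063528863426216), np.float64(-0.7955306541524391), np.float64(-1.9000183115731875)]
34 [275.58823529 193.26470588] [np.float64(-44.012034882813786), np.float64(-45.883802156533385), np.float64(-47.84903518493954)]
36 [284.47222222 193.36111111] [np.float64(-44.28217458863186), np.float64(-46.167330987805975), np.float64(-48.148451821930514)]
34 [293.17647059 193.23529412] [np.float64(-43.90845887751551), np.float64(-45.77515621024165), np.float64(-47.734384285976674)]
36 [282.91666667 144.77777778] [np.float64(46.885873009602875), np.float64(45.36072441056889), np.float64(43.87260632092637)]
46 [276.         170.91304348] [np.float64(0.3564815144553087), np.float64(-0.7452932609520232), np.float64(-1.8496509631479758)]
47 [289.17021277 170.9787234 ] [np.float64(0.2641487125398801), np.float64(-0.8378271935355004), np.float64(-1.9424250715774194)]
22 [275.5        193.36363636] [np.float64(-44.30070686392412), np.float64(-46.18679069814604), np.float64(-48.16901363553794)]
21 [284.38095238 193.42857143] [np.float64(-44.48023740402145), np.float64(-46.375365787758724), np.float64(-48.368347557052864)]
21 [293.38095238 193.42857143] [np.float64(-44.472710639637235), np.float64(-46.36745763338059), np.float64(-48.359985325187246)]
```

View pics/w20b.png

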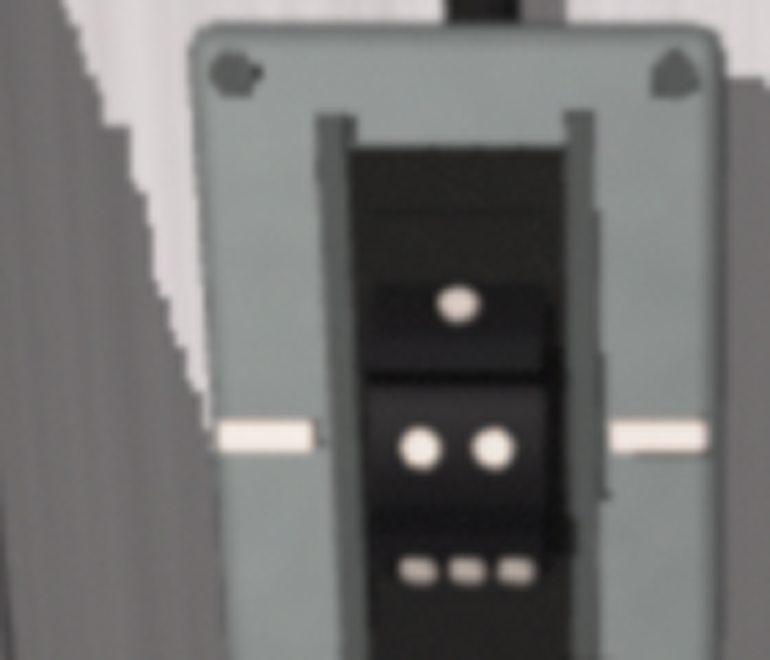

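View pics/w20a.png

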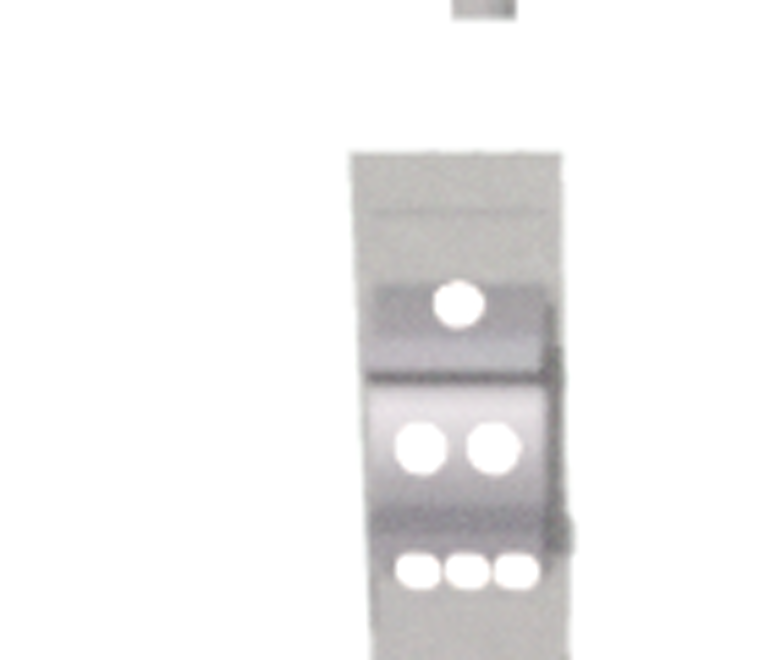

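servo_tool:
  moves:
    - [[0,0,0,-0.05,0,-0.1,0.47],[0,0,0,-0.15,0,-0.15,0.47],[0,0,0,-0.2,0,-0.15,0.47],[0,0,0,-0.2,0,-0.15,0.47],[0,0,0,-0.2,0,-0.15,0.47],[0,0,0,-0.2,0,-0.15,0.47]]

```text
time_s: 25.63
ee_pos: [0.4217, -0.2893, 0.2574]
eef_rot: [-3.14, 0.002, -0.029]
force: [0.5, 0.6, -0.5]
grip_width: 0.0501
```

```bash
python3 - <<'E'
from h import *
s=camera("scene");w=camera("wrist");t=camera("top")
crop(s,230,180,130,100,6,"s21.png");cv2.imwrite("pics/sc21.png",s["color"][:,:,::-1]);cv2.imwrite("pics/t21.png",t["color"][:,:,::-1])
# expected holder-face marks: seat ring centres projected
St=MOUTH+Rc.apply([.165,0,0])
P=[St+Rc.apply([-.024,0,.021]),St+Rc.apply([-.088,0,.021])]
print((proj(s,P)-[230,180])*6)
print(get_obs()["ee_pos"])
E
```

```text
[[299.52885575 360.91623766]
 [386.64203013 249.15854954]]
[ 0.42202365 -0.28903573  0.25691954]
```

View pics/s21.png

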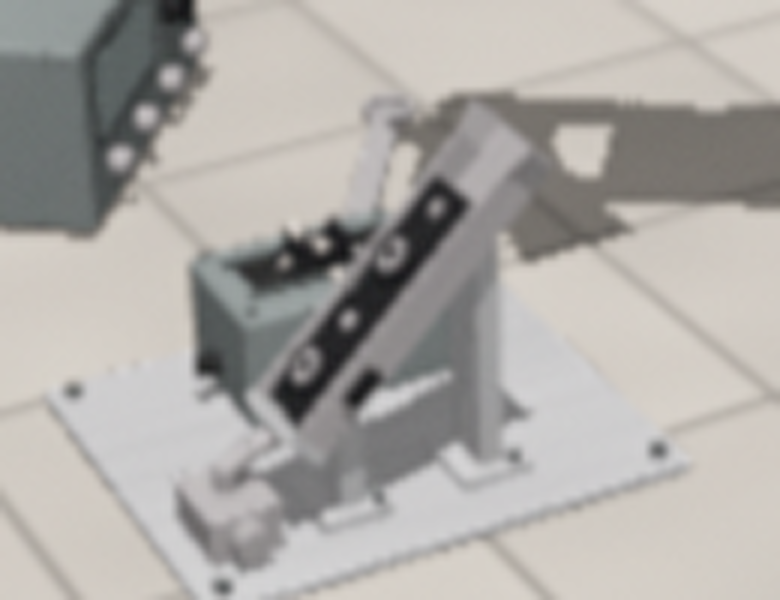

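View pics/sc21.png

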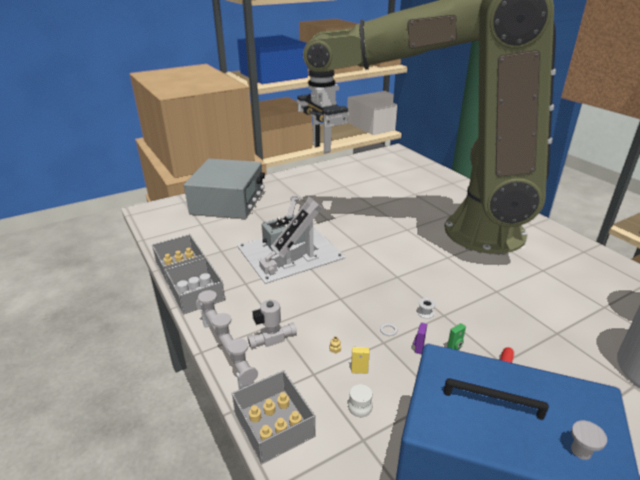

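View pics/t21.png

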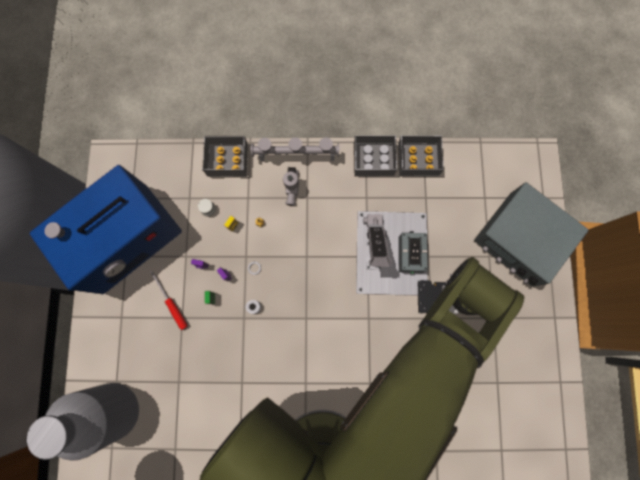

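```bash
python3 -c "
from station import hand_in;print(hand_in())"
```

```text
the job is handed in; nothing more can be done
None
```

The job is handed in at about 26 s of the 72 s. Both black holders are loaded in the chute and the count wheel is set to two.

- **Holders:** I gripped each by its sides, put it foot first into the chute mouth with the seat up, and let it slide down. In the last scene picture both lie one behind the other against the stop. Their seat centres are within about one camera pixel of where they should be.
- **Count wheel:** the first two pushes took the wheel to two dots, but backing the finger out dragged it about 2–3° short. When I corrected this I caught the next ridge by mistake and pushed the wheel on to three dots. I pushed that ridge back toward the robot and finished with a push away from it. So the wheel did once move the opposite way to what you asked.
- **Wheel check:** in the last wrist picture the two-dot facet is on top between the pointers. It measures between −0.8° and +0.3° from square, depending on the axle position assumed to half a millimetre.
- **Other things:** compared by eye with the first pictures, the other things on the bench look unmoved. At hand-in the gripper was clear of everything. The wrist force stayed below about 3 N in every reading I took.

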